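# Hang the accessory tray on the bench cleat

### The arm

A 7-joint arm with a two-finger parallel gripper is mounted at the origin on a cart in front of the work surface, level with it; the furniture and walls round the work are solid. World frame = base frame: x ahead of the robot, y to its left, z up, the work surface at z = 0. Lengths are in m, angles in rad, forces in N, time in s.
With the tool pointing down it reaches from about 0.425 to 0.925 m from the base axis. Payload 6.8 kg.
Tool frame: the origin (TCP) lies on the centre line of the jaws, within the pads' length; the fingertips stand 22 mm ahead of it and the grasp point (between the pads) lies 3 mm ahead of it; z points along the fingers, y is the direction in which the jaws open and shut (so a half turn about z gives the same grasp; the last joint's range is limited). The gripper opens to 85 mm and grips with 20 to 120 N. Pads are 22 mm wide; open, the fingers measure 114 mm over their backs; the gripper's body (76 mm by 85 mm) begins 54 mm behind the grasp point. The pads swing forward as they close: fully open they stand 13 mm farther back than shut.
Start: joints at [1.126, 0.477, 0.022, 1.555, -0.011, 1.109, -0.083], TCP at [0.223, -0.637, 0.253] pointing down, gripper open.
Joint ranges: [-2.96, 2.96], [-0.34, 2.1], [-1.41, 1.46], [0.24, 2.44], [-1.37, 4.51], [0.17, 1.92], [-2.96, 2.96]. Speed limits (rad/s): [2.39, 2.39, 3.14, 3.14, 3.14, 3.14, 3.14].

### API

Orientations are given as a unit quaternion [x, y, z, w].
In Python, from station import sense, read_camera, r, silhouettes, spot_point gives the robot as it stands. The module is installed in compiled form; this text tells all that it offers.
- The arm moves only by the tool servo_tool, never from a script. Its argument "plan" is a list of rows, each a list of 3 entries, a list of its own where there are three numbers: the gripper's target within -1 to 1 (shut at 1, half-way at 0, fully open at -1), then the shift along the tool's x, y, z in m, then the turn about the tool's z in rad. In form: [[hand, [tx, ty, tz], roll], ...]. A call has 1 to 8 rows; each row is the pose to reach, as a shift and turn from the pose measured when the call began, along the tool's axes at that moment; what a row does not reach only later rows make up. A row lasts 1/12 s, in which the tool goes at most 41.7 mm and 7.16 degrees, less where a joint would pass 70% of its speed; a pose out of reach is approached as far as the arm can. A call with a gripper value outside its range is refused whole. The fingers move at their own pace and stop on an object; the grip force is fixed at half the most. Time passes only in rows, so rows that repeat a pose let the fingers close. It gives the time, the measured TCP pose, the force and the opening at its end, in the units of the state.
- sense(): the state, without advancing time (a new reading comes with each control period).
- read_camera(name): name is "side" or "top" or "wrist"; returns a dict with "pixels" (384x512x3 uint8, red, green, blue), "K" (3x3 intrinsics, pixels), "D" ([k1, k2, p1, p2, k3] as OpenCV has them; the pictures are not rectified), "rvec" (rotation vector, rad) and "tvec" (3), from world to camera coordinates, as OpenCV has them; the wrist camera has in their place "tool_from_camera" (4x4, takes a point from camera to tool coordinates, whose origin is the TCP and whose axes are the flange's). Camera axes: x right, y down, z forward; pixel columns grow to the right and rows downward; lengths in m; the calibration is good to about 2 mm. A picture is of the moment at which its call begins: read the wrist's pose just before it. There is no depth.
- r.sign_off(): hands the job in, once; it reports no verdict.
Trained networks look in a picture, given as the dict that the camera call returned (one of the last four; its "shot" number tells which), for a name from the list of things; names that differ only in an ending like _2 or _b are one class to them, and where a whole thing is asked for, a point or a joint stands for the part that bears it (a point fixed in the world has none). Each returns a list of dicts, best first, with "conf" (0 to 1); they miss things now and then, are a little off and sometimes report something else, mostly with a low value. They report only what shows in the picture. A call takes as long as a camera call. They do not tell look-alikes from the thing itself.
- silhouettes(label, picture): "mask" (384x512 bool, what is visible of it).
- spot_point(label, picture): "location" ([x, y, z] in m, in world coordinates, good to about 4 mm: a listed point, or the origin of a listed thing).
The state is a dict: "clock": time; "joint_pos": joint angles; "qvel": joint speeds; "joint_efforts": joint torques, N m; "eef_pos": TCP position; "tool_rot": TCP orientation; "wrist_force": force on the tool from outside, world axes, zero at the start; "moment": the same for the moment, N m; "opening": opening from 0.0 (shut) to 1.0 (fully open).
Only numpy, scipy, OpenCV 4.12 (cv2) and the standard library are available. Lean on these libraries where they do the work, as an engineer would, in place of code of your own. Each camera call takes 0.05 s, during which the arm holds its last target.

### The job

Hang the blue accessory tray on the cleat of the grey stand, about in the middle. Hold the tray by its upright grip with the front tipped up clearly, lower it gently until its angled rear strip rests behind the cleat while still tipped and held, let it swing down, and press it gently until its toe snaps past the sprung catch and it hangs level and fully home, then let go. Do not force tray or stand, and leave the other things where they are.

Things in the scene. Friction and masses are not known exactly. Their poses are not given: they have to be found in the camera images.
- tray_grip (a point): Point on the tray's upright grip: a flat fin in the tray's middle, 12 mm thick (x), 46 wide (y), rising to 124 mm above the tray's underside. The point is in its middle, 105 mm above the underside, 19 mm below its top. Axes are the tray's: x to its back where the strip is, z up.
- tray: Blue open bin, 0.2 to 0.33 kg, 80 mm deep (x), 110 wide (y); front and side walls 46 mm high, rear wall 76. Stands on the worktop at first. Origin: middle of its underside; axes as tray_grip. When home on the cleat it is level and tray_grip is 60 mm in front of the carriage plate.
- strip_tip (a point): Lower edge of the tray's angled aluminium rear strip, mid-width: 58.5 mm behind and 49 mm below tray_grip, centre of the edge's 1.5 mm round. Strip 90 mm wide, 3 thick, sloping down and backward at 45 degrees from the top of the rear wall. When home it is 1.5 mm in front of the plate and 4 mm above the cleat's corner. Hooked, the tray turns about this edge. Axes as tray_grip.
- toe (a point): Centre of the tray's toe: aluminium bead along y, radius 3.5 mm, 70 wide, behind the foot of the rear wall, 2 mm forward of strip_tip and 48 below it. It must swing in beneath the stand's roller; coming down level it lands on the catch housing, so tip the front up (tray top leaning to the stand) 16 degrees or more while lowering; 20 to 25 is good. Axes as tray_grip.
- stand: Grey stand fixed to the worktop, 220 mm wide, 150 high. Origin on the worktop, mid-width, straight below the front face of its aluminium carriage plate (180 wide); x points into the stand, away from the robot, z up. The plate is clamped at a height not reported: the cleat's corner lies anywhere from 95 to 115 mm above the worktop and must be felt or seen; the plate reaches 33 mm above it.
- cleat_mid (a point): Fixed point of the stand 105 mm above its origin: the MEAN place of the cleat's corner; the true corner is up to 10 mm higher or lower. Cleat: steel strip, 130 mm wide, rising forward and up at 45 degrees from the plate; its lip is 13 mm in front of the plate and 11 mm above the V-shaped corner. Axes as the stand. Keep the hand's push under some 15 N: wedging multiplies it.
- catch_mid (a point): Fixed point: MEAN place of the catch roller's axis, 8 mm in front of the plate, 37 below cleat_mid (shifts with the cleat). White roller along y, radius 4 mm, 34 wide, sprung, moves up only (7 to 10 N), black housing above. The toe meets it at about 10 degrees of tilt, where it mostly rests if let go; then press the grip's top down with 4 to 9 N, or the front wall inward, until it snaps past.
- white_bottle: Bystander: white small reagent bottle, 46x46x90 mm, origin under its centre.
- stopper: Bystander: black rubber stopper, 32x32x28 mm, origin under its centre.
- beaker: Bystander: small glass beaker with a rod, 50x58x92 mm, origin under its centre.
- cuvettes: Bystander: flat grey box, 72x136x45 mm, origin under its centre.
Not all that is in view belongs to the job. There is more than one size of the tray; the job needs the largest.

How it is judged:
On the way, in this order (a step that is already met when the one before it is completed fails the run):
1. the strip rests on the cleat, behind its lip, while the tray is still held and tipped by at least 13 degrees (angle between strip_tip's own z axis and vertical above 0.23 rad and contact force between tray and stand above 0.5 N and contact force between the fingers and tray above 0.5 N and x of strip_tip in the frame of stand above -0.0125 m and z of strip_tip in the frame of stand below 0.127 m), for 0.2 s.
2. the tray is home: level, the strip in the corner and the toe behind the roller (angle between strip_tip's own z axis and vertical below 0.05 rad and x of strip_tip in the frame of stand above -0.006 m and z of strip_tip in the frame of stand between 0.09 and 0.124 m), for 0.2 s.
At the end, for the whole second after the job is handed in: The tray hangs at rest on the cleat, let go: level within 3 degrees, strip_tip within 6 mm of the carriage plate and in the cleat's corner, toe behind the roller, its middle within 18 mm of the stand's middle and square to it within 4 degrees (all of step 2 and y of strip_tip in the frame of stand between -0.018 and 0.018 m and angle between the y axis of tray and the y axis of stand, either way round below 0.07 rad and contact force between tray and stand above 0.5 N and linear speed of tray below 0.02 m/s); the robot touches nothing.
It fails at once if tray and stand pressed or knocked together with more than 80 N (contact force between tray and stand above 80 N).
It fails at once if the robot hits the stand with more than 20 N (contact force between any of the arm, the fingers and stand above 20 N).
It fails at once if a bystander is moved by more than 15 mm (distance of any of white_bottle, stopper, beaker, cuvettes from where it was at the start of the episode above 0.015 m).
It also fails if it takes over 56 s, if anything falls off the work surface, if the arm or the gripper's body presses on something with over 40 N, if the wrist force passes 120 N, or if a joint passes its speed limit or range.

## Working session

There is one attempt and no reset: what is moved stays moved. The work goes in short steps, Python scripts to look and compute and a tool call to move; the robot and the scene stay as the last step left them, time stands still between calls to the robot, and variables do not carry over. Pictures are saved under pics/ and viewed, and the job is handed in when it is done.

Besides the shell and the picture viewer there is one more tool, called after "Emit:" by a JSON object that holds its "op" and its "data", one argument or row to a line. servo_tool: Moves the arm, as the interface text tells. Its arguments: {"type":"object","properties":{"plan":{"type":"array","items":{"type":"array"}}},"required":["plan"]}

```bash
mkdir -p pics; cat > h.py <<'E'
import numpy as np, cv2
from station import sense, read_camera, r, silhouettes, spot_point
def save(p,n): cv2.imwrite('pics/'+n+'.png', p['pixels'][:,:,::-1])
E
python3 - <<'E'
from h import *
s=sense(); print({k:np.round(v,3) if k!='shot' else v for k,v in s.items()})
for c in ['side','top','wrist']:
    p=read_camera(c); save(p,c+'0')
    for l in (['tray_grip','tray','stand','cleat_mid','white_bottle','stopper','beaker','cuvettes'] ):
        try: print(c,l,[(np.round(d['location'],3),round(d['conf'],2)) for d in spot_point(l,p)])
        except Exception as e: print(c,l,e)
print(sense()['clock'])
E
```

```text
{'clock': np.float64(0.0), 'joint_pos': array([ 1.126,  0.478,  0.022,  1.556, -0.012,  1.109, -0.083]), 'qvel': array([ 0.001, -0.   ,  0.   , -0.001,  0.002,  0.001,  0.001]), 'joint_efforts': array([-1.0000e-03, -5.9646e+01,  1.6080e+00, -2.8120e+01,  1.3000e-02,
        9.0000e-03, -0.0000e+00]), 'eef_pos': array([ 0.223, -0.637,  0.252]), 'tool_rot': array([ 0.986,  0.168, -0.   , -0.001]), 'wrist_force': array([-0.552,  1.244,  0.441]), 'moment': array([ 0.018,  0.04 , -0.015]), 'opening': np.float64(1.001)}
side tray_grip [(array([ 0.539, -0.294,  0.104]), 0.85), (array([ 0.549, -0.14 ,  0.07 ]), 0.72), (array([ 0.716, -0.474,  0.068]), 0.6)]
side tray [(array([ 0.543, -0.137,  0.003]), 0.83), (array([ 0.54 , -0.295,  0.005]), 0.67), (array([ 0.717, -0.473,  0.003]), 0.63)]
side stand [(array([ 0.616,  0.096, -0.001]), 0.63)]
side cleat_mid [(array([0.613, 0.098, 0.102]), 0.95)]
side white_bottle [(array([ 0.447,  0.337, -0.003]), 0.97)]
side stopper [(array([ 0.452,  0.337, -0.003]), 0.72), (array([0.437, 0.028, 0.001]), 0.69)]
side beaker [(array([ 0.522, -0.47 ,  0.   ]), 0
[... 178 characters left out ...]
295,  0.105]), 0.78), (array([ 0.718, -0.473,  0.074]), 0.68)]
top tray [(array([ 0.717, -0.472, -0.006]), 0.83), (array([ 0.543, -0.297, -0.002]), 0.82), (array([ 0.544, -0.137, -0.003]), 0.71)]
top stand [(array([ 0.615,  0.091, -0.004]), 0.89)]
top cleat_mid [(array([0.612, 0.099, 0.104]), 0.79)]
top white_bottle [(array([ 0.453,  0.336, -0.001]), 0.66)]
top stopper [(array([0.44 , 0.031, 0.001]), 0.5), (array([0.609, 0.093, 0.069]), 0.48)]
top beaker [(array([ 0.519, -0.468, -0.002]), 0.55)]
top cuvettes [(array([ 0.747, -0.274, -0.002]), 0.61)]
wrist tray_grip []
wrist tray []
wrist stand []
wrist cleat_mid []
wrist white_bottle []
wrist stopper []
wrist beaker []
wrist cuvettes []
1.35
```

View pics/side0.png

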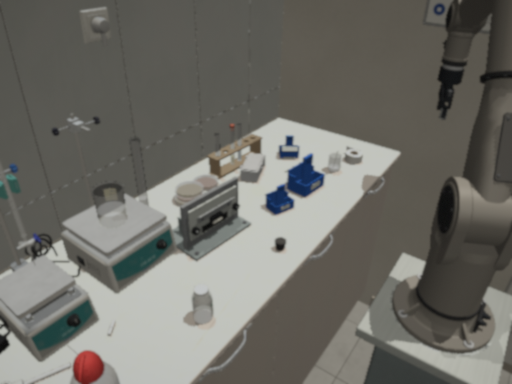

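View pics/top0.png

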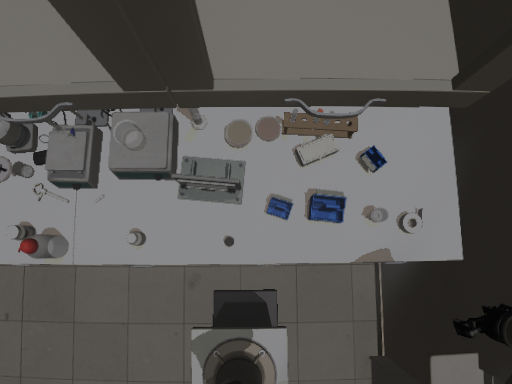

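```bash
python3 - <<'E'
import cv2,numpy as np
a=cv2.imread('pics/top0.png')[140:240,160:400]; cv2.imwrite('pics/c1.png',cv2.resize(a,None,fx=3.3,fy=3.3,interpolation=2))
a=cv2.imread('pics/side0.png')[130:260,160:360]; cv2.imwrite('pics/c2.png',cv2.resize(a,None,fx=4,fy=4,interpolation=2))
E
```

```text
(no output)
```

View pics/c1.png

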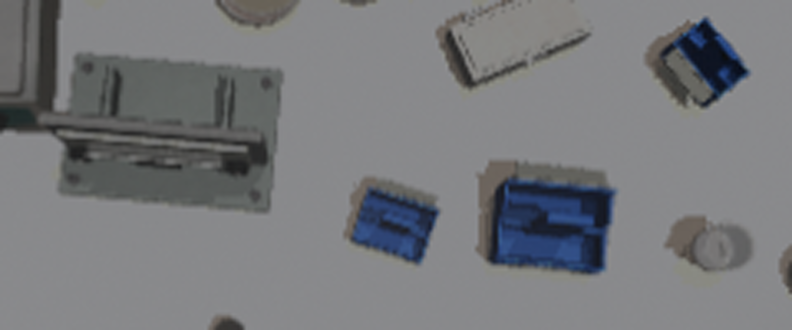

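View pics/c2.png

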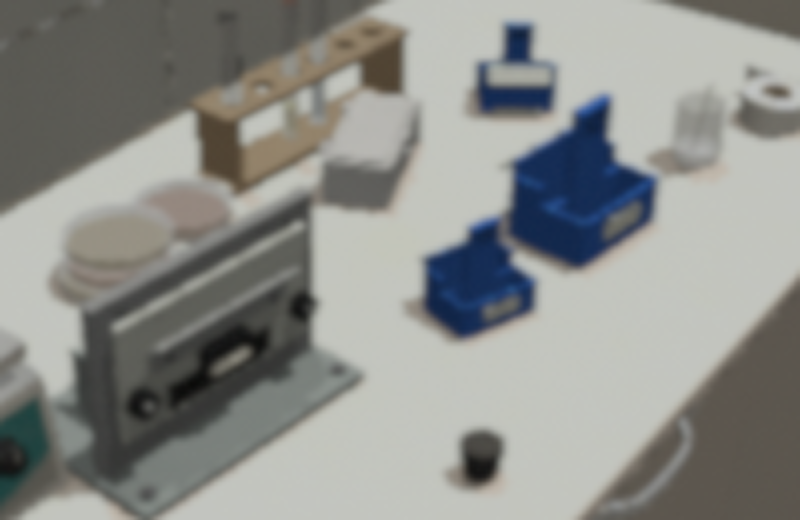

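```bash
cat > fit.py <<'E'
from h import *
from scipy.optimize import minimize
def boxpts(x0,x1,y0,y1,z0,z1): return np.array([[x,y,z] for x in(x0,x1) for y in(y0,y1) for z in(z0,z1)],float)
parts=[boxpts(-.04,.04,-.055,.055,0,.046),boxpts(.037,.04,-.055,.055,0,.076),boxpts(-.006,.006,-.023,.023,0,.124)]
def Rz(a): return cv2.Rodrigues(np.array([0,0,a]))[0]
def Ry(a): return cv2.Rodrigues(np.array([0,a,0.]))[0]
S=4
def render(parts,R,t,p,sl):
    m=np.zeros((384*S,512*S),np.uint8)
    for q in parts:
        uv=cv2.projectPoints(q@R.T+t,p['rvec'],p['tvec'],p['K'],p['D'])[0][:,0]
        h=cv2.convexHull(np.round((uv+.5)*S).astype(np.int32)); cv2.fillConvexPoly(m,h,1)
    return cv2.resize(m.astype(np.float32),(512,384),interpolation=cv2.INTER_AREA)
def blue(p):
    a=p['pixels'].astype(int); return ((a[...,2]-a[...,0])>28).astype(np.float32)
E
python3 - <<'E'
from fit import *
ps=[read_camera(c) for c in('side','top')]
bs=[]
for p in ps:
    b=blue(p); uv=cv2.projectPoints(np.array([[.541,-.295,.05]]),p['rvec'],p['tvec'],p['K'],p['D'])[0][0,0]
    n,l=cv2.connectedComponents(b.astype(np.uint8)); k=l[int(uv[1]),int(uv[0])]; print(uv,k,(l==k).sum()); bs.append(cv2.morphologyEx((l==k).astype(np.uint8),cv2.MORPH_CLOSE,np.ones((5,5))).astype(float))
def cost(v):
    c=0
    for p,b in zip(ps,bs):
        m=render(parts,Rz(v[2]),np.array([v[0],v[1],0]),p,S); c+=np.abs(m-b).sum()/b.sum()
    return c
best=min((minimize(cost,[.541,-.295,a],method='Nelder-Mead',options=dict(initial_simplex=[[.541,-.295,a],[.551,-.295,a],[.541,-.285,a],[.541,-.295,a+.1]],xatol=1e-4)) for a in(-.1,0,.05)),key=lambda o:o.fun)
print(best.x,best.fun)
p=ps[1]
print(np.round(read_camera('wrist')['tool_from_camera'],3), read_camera('wrist')['K'])
def ray(p,uv,z):
    R=cv2.Rodrigues(p['rvec'])[0]; d=cv2.undistortPoints(np.array([[uv]],float),p['K'],p['D'])[0,0]
    d=R.T@np.array([d[0],d[1],1]); c=-R.T@np.asarray(p['tvec']).ravel(); return c+d*(z-c[2])/d[2]
cs=[np.array(q)/3.3+[160,140] for q in [(78,52),(283,68),(270,212),(60,193)]]
for q in cs: print(ray(p,q-.3,0.006))
E
```

```text
[305.82008857 174.97442437] 5 855
[327.04400657 208.29492561] 0 195430
[ 0.54493273 -0.30348024  0.01841333] 1.1679184139404428
[[-0.001 -0.966 -0.258  0.065]
 [ 1.    -0.001 -0.     0.   ]
 [-0.    -0.258  0.966 -0.12 ]
 [ 0.     0.     0.     1.   ]] [[274.48339435   0.         253.37549652]
 [  0.         274.48339435 189.7108781 ]
 [  0.           0.           1.        ]]
[0.73687574 0.19127239 0.006     ]
[ 0.71664618 -0.0261874   0.006     ]
[ 0.56385333 -0.01147206  0.006     ]
[0.5861848  0.20735169 0.006     ]
```

View pics/wrist0.png

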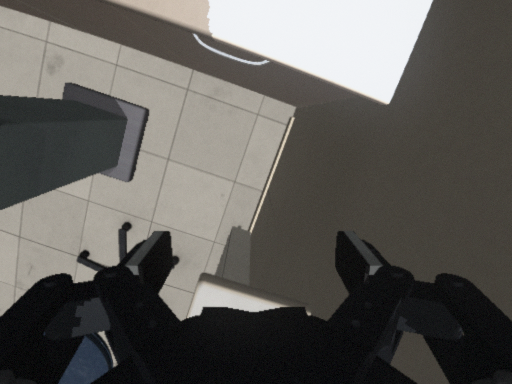

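```bash
cat > trayfit.py <<'E'
from fit import *
def raw(p,ctr,rad):
    a=p['pixels'].astype(int); b=((a[...,2]-a[...,0])>20).astype(np.uint8)
    yy,xx=np.mgrid[:384,:512]; b[(xx-ctr[0])**2+(yy-ctr[1])**2>rad**2]=0
    n,l,s,_=cv2.connectedComponentsWithStats(b); k=1+np.argmax(s[1:,4])
    return cv2.morphologyEx((l==k).astype(np.uint8),cv2.MORPH_CLOSE,np.ones((5,5))).astype(float)
E
python3 - <<'E'
from trayfit import *
ps=[read_camera(c) for c in('side','top')]
bs=[raw(ps[0],(305,176),30),raw(ps[1],(327,208),28)]
print([b.sum() for b in bs])
def cost(v,w=(1,1)):
    c=0
    for p,b,k in zip(ps,bs,w):
        if k: m=render(parts,Rz(v[2]),np.array([v[0],v[1],0]),p,S); c+=np.abs(m-b).sum()/b.sum()
    return c
for w in((1,1),(1,0),(0,1)):
    best=min((minimize(cost,[.541,-.295,a],args=(w,),method='Nelder-Mead',options=dict(initial_simplex=[[.541,-.295,a],[.551,-.295,a],[.541,-.285,a],[.541,-.295,a+.1]],xatol=1e-4)) for a in(-.2,-.1,0,.05)),key=lambda o:o.fun)
    print(w,best.x,best.fun)
E
```

```text
[np.float64(959.0), np.float64(876.0)]
(1, 1) [ 0.54355589 -0.30143154 -0.09785927] 0.1900097192661686
(1, 0) [ 0.54464191 -0.30106588 -0.01584168] 0.08407194994786235
(0, 1) [ 0.54334852 -0.30146058 -0.10772427] 0.07776826484018265
```

```bash
cat >> h.py <<'E'
from scipy.spatial.transform import Rotation as Ro
def go(x,y,z,yaw=None):
    s=sense(); R=Ro.from_quat(s['tool_rot']).as_matrix()
    d=R.T@(np.array([x,y,z])-s['eef_pos']); cy=np.arctan2(R[1,0],R[0,0])
    print('t',s['clock'].round(2),'pos',s['eef_pos'].round(4),'yaw',cy.round(4),'zax',R[:,2].round(3),'F',s['wrist_force'].round(2),'M',s['moment'].round(2),'op',round(float(s['opening']),3))
    print('shift',d.round(4),'roll',None if yaw is None else round(cy-yaw,4), 'rows',np.linalg.norm(d)/.0417)
E
python3 -c "
from h import *
go(.52,-.299,.30,-.07)"
```

```text
Traceback (most recent call last):
  File "h.py", line 8, in go
    print('t',s['clock'].round(2),'pos',s['eef_pos'].round(4),'yaw',cy.round(4),'zax',R[:,2].round(3),'F',s['wrist_force'].round(2),'M',s['moment'].round(2),'op',round(float(s['opening']),3))
              ^^^^^^^^^^^^^^^^
AttributeError: 'float' object has no attribute 'round'
```

```bash
sed -i "s/s=sense(); R=Ro/s={k:np.asarray(v) for k,v in sense().items()}; R=Ro/" h.py
python3 -c "
from h import *
go(.52,-.299,.30,-.07)"
```

```text
t 1.65 pos [ 0.2231 -0.6371  0.2533] yaw 0.3368 zax [-0. -0. -1.] F [ 0.24 -0.25 -0.23] M [ 0.02 -0.02 -0.01] op 1.001
shift [ 0.392  -0.221  -0.0467] roll 0.4068 rows 10.84859015711564
```

Emit:
{"op": "servo_tool", "data": {
  "plan": [
    [-1, [0.392, -0.221, -0.047], 0.407],
    [-1, [0.392, -0.221, -0.047], 0.407],
    [-1, [0.392, -0.221, -0.047], 0.407],
    [-1, [0.392, -0.221, -0.047], 0.407],
    [-1, [0.392, -0.221, -0.047], 0.407],
    [-1, [0.392, -0.221, -0.047], 0.407],
    [-1, [0.392, -0.221, -0.047], 0.407],
    [-1, [0.392, -0.221, -0.047], 0.407]
  ]
}}

```text
clock: 2.32
eef_pos: [0.4427, -0.3866, 0.2885]
tool_rot: [0.999, -0.035, 0.0, 0.0]
wrist_force: [0.4, -0.7, -0.2]
opening: 1.0
```

```bash
python3 -c "
from h import *
go(.52,-.299,.30,-.07)"
```

```text
t 2.32 pos [ 0.4427 -0.3866  0.2885] yaw -0.0703 zax [ 0. -0. -1.] F [ 0.45 -0.66 -0.16] M [-0.02 -0.01 -0.06] op 1.0
shift [ 0.071  -0.0928 -0.0116] roll -0.0003 rows 2.8160029978781185
```

Emit:
{"op": "servo_tool", "data": {
  "plan": [
    [-1, [0.071, -0.093, -0.012], 0],
    [-1, [0.071, -0.093, -0.012], 0],
    [-1, [0.071, -0.093, -0.012], 0],
    [-1, [0.071, -0.093, -0.012], 0],
    [-1, [0.071, -0.093, -0.012], 0]
  ]
}}

```text
clock: 2.73
eef_pos: [0.5219, -0.2961, 0.3007]
tool_rot: [0.999, -0.032, 0.001, -0.0]
wrist_force: [-0.3, -0.3, -0.2]
opening: 1.002
```

```bash
python3 -c "
from h import *
go(.53,.1,.28,-.1)
p=read_camera('wrist'); save(p,'w1')
for l in ['tray_grip','tray','strip_tip']: print(l,[(np.round(d['location'],4),round(d['conf'],2)) for d in spot_point(l,p)])
go(.53,.1,.28,-.1)
"
```

```text
t 2.73 pos [ 0.5219 -0.2961  0.3007] yaw -0.0647 zax [ 0.002  0.    -1.   ] F [-0.34 -0.29 -0.2 ] M [-0.08  0.05 -0.03] op 1.002
shift [-0.0176 -0.3958  0.0207] roll 0.0353 rows 9.513497903565506
tray_grip [(array([ 0.5444, -0.1378,  0.0687]), 0.65), (array([ 0.5377, -0.2957,  0.1033]), 0.59)]
tray [(array([ 7.164e-01, -4.725e-01, -7.000e-04]), 0.93), (array([ 0.5439, -0.2958, -0.0017]), 0.71), (array([ 0.5461, -0.1357,  0.0012]), 0.57)]
strip_tip [(array([ 0.5873, -0.1499,  0.0384]), 0.86), (array([ 0.5994, -0.3064,  0.0525]), 0.84), (array([ 0.6882, -0.4407,  0.0392]), 0.8)]
t 2.93 pos [ 0.5187 -0.3005  0.3003] yaw -0.0733 zax [-0.    -0.001 -1.   ] F [-0.92  0.6   0.5 ] M [ 0.02  0.02 -0.  ] op 1.0
shift [-0.0181 -0.4003  0.0199] roll 0.0267 rows 9.621470256019462
```

View pics/w1.png

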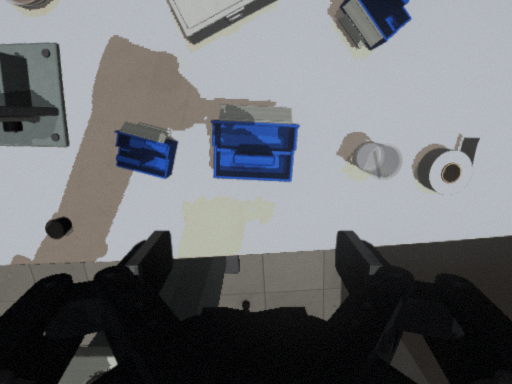

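```bash
cat >> trayfit.py <<'E'
def wristcam():
    s=sense(); p=read_camera('wrist'); T=np.eye(4); T[:3,:3]=Ro.from_quat(s['tool_rot']).as_matrix(); T[:3,3]=s['eef_pos']
    W=np.linalg.inv(T@p['tool_from_camera']); p['rvec']=cv2.Rodrigues(W[:3,:3])[0]; p['tvec']=W[:3,3]; return p
def ray(p,uv,z):
    R=cv2.Rodrigues(p['rvec'])[0]; d=cv2.undistortPoints(np.array([[uv]],float),p['K'],p['D'])[0,0]
    d=R.T@np.array([d[0],d[1],1]); c=-R.T@np.asarray(p['tvec']).ravel(); return c+d*(z-c[2])/d[2]
E
python3 - <<'E'
from trayfit import *
p=wristcam(); save(p,'w2'); b=raw(p,(254,150),60)
print(b.sum())
def cost(v):
    m=render(parts,Rz(v[2]),np.array([v[0],v[1],0]),p,S); return np.abs(m-b).sum()/b.sum()
for a in(-.1,-.05,0):
    o=minimize(cost,[.541,-.295,a],method='Nelder-Mead',options=dict(initial_simplex=[[.541,-.295,a],[.551,-.295,a],[.541,-.285,a],[.541,-.295,a+.1]],xatol=1e-4)); print(o.x,o.fun)
a=p['pixels'][:,:,::-1].copy(); m=render(parts,Rz(o.x[2]),np.array([o.x[0],o.x[1],0]),p,S)
c,_=cv2.findContours((m>.5).astype(np.uint8),0,1); cv2.drawContours(a,c,-1,(0,0,255),1)
cv2.imwrite('pics/w2c.png',cv2.resize(a[80:220,150:340],None,fx=4,fy=4,interpolation=0))
E
```

```text
4907.0
[ 0.54087348 -0.29800295 -0.11489912] 0.028352353780313838
[ 0.54100832 -0.29783218 -0.11156045] 0.02833961687385368
[ 0.54085592 -0.29799644 -0.11510702] 0.028352353780313838
```

View pics/w2c.png

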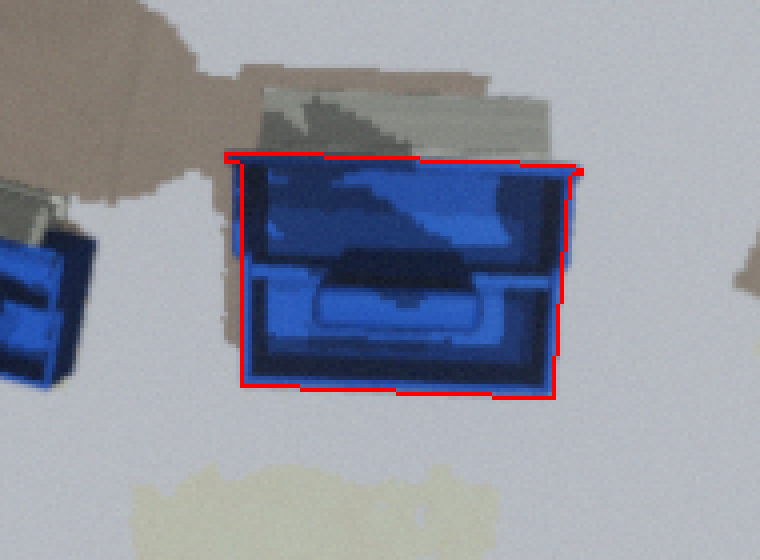

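Top-view candidates are (279,208), (327,208) and (374,158). The one at (327,208), here at wrist pixel (254,150), is clearly the largest and fits the 80x110 mm model. That's the job's tray. Next I'll look at the stand.

Emit:
{"op": "servo_tool", "data": {
  "plan": [
    [-1, [-0.02, -0.4, 0.0], 0.03],
    [-1, [-0.02, -0.4, 0.0], 0.03],
    [-1, [-0.02, -0.4, 0.0], 0.03],
    [-1, [-0.02, -0.4, 0.0], 0.03],
    [-1, [-0.02, -0.4, 0.0], 0.03],
    [-1, [-0.02, -0.4, 0.0], 0.03],
    [-1, [-0.02, -0.4, 0.0], 0.03],
    [-1, [-0.02, -0.4, 0.0], 0.03]
  ]
}}

```text
clock: 3.65
eef_pos: [0.5264, 0.0349, 0.3003]
tool_rot: [0.999, -0.053, 0.0, 0.001]
wrist_force: [1.2, -0.0, -0.3]
opening: 0.998
```

Emit:
{"op": "servo_tool", "data": {
  "plan": [
    [-1, [0.0, -0.08, 0.0], 0],
    [-1, [0.0, -0.08, 0.0], 0],
    [-1, [0.0, -0.08, 0.0], 0],
    [-1, [0.0, -0.08, 0.0], 0],
    [-1, [0.0, -0.08, 0.0], 0]
  ]
}}

```text
clock: 4.07
eef_pos: [0.535, 0.1129, 0.2999]
tool_rot: [0.999, -0.054, 0.0, 0.001]
wrist_force: [-0.2, -0.5, -0.6]
opening: 0.998
```

```bash
python3 - <<'E'
from trayfit import *
go(.54,-.298,.3,-.113)
p=wristcam();p=wristcam();p=wristcam()
save(p,'w3'); np.savez('w3.npz',**{k:p[k] for k in('pixels','K','D','rvec','tvec')})
for l in ['stand','cleat_mid','catch_mid']: print(l,[(np.round(d['location'],4),round(d['conf'],2)) for d in spot_point(l,p)])
go(.54,-.298,.3,-.113)
E
```

```text
t 4.07 pos [0.535  0.1129 0.2999] yaw -0.1077 zax [-0.    -0.002 -1.   ] F [-0.16 -0.48 -0.62] M [-0.01 -0.03  0.05] op 0.998
shift [0.0491 0.408  0.0008] roll 0.0053 rows 9.85434394414947
stand [(array([ 0.6148,  0.0938, -0.003 ]), 0.6), (array([0.6136, 0.0952, 0.1036]), 0.25)]
cleat_mid [(array([0.6162, 0.0936, 0.1059]), 0.74), (array([0.4389, 0.0328, 0.0008]), 0.37)]
catch_mid [(array([0.6065, 0.0903, 0.0686]), 0.64), (array([ 0.5428, -0.3006, -0.0023]), 0.49)]
t 4.37 pos [0.535  0.1132 0.3002] yaw -0.1082 zax [ 0.    -0.002 -1.   ] F [0.07 0.57 0.67] M [ 0.01 -0.02  0.  ] op 0.999
shift [0.0494 0.4082 0.0009] roll 0.0048 rows 9.8610326848146
```

View pics/w3.png

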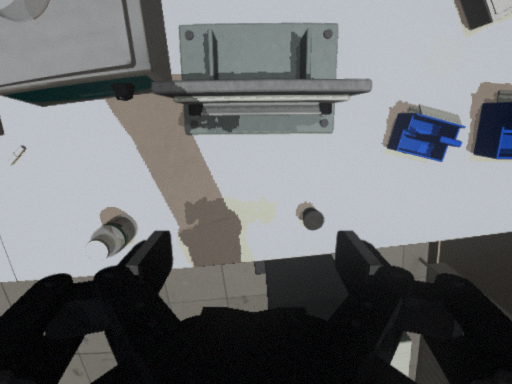

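```bash
python3 - <<'E'
import cv2
a=cv2.imread('pics/w3.png')
cv2.imwrite('pics/w3c.png',cv2.resize(a[70:140,150:380],None,fx=3.4,fy=8,interpolation=0))
E
```

```text
(no output)
```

View pics/w3c.png

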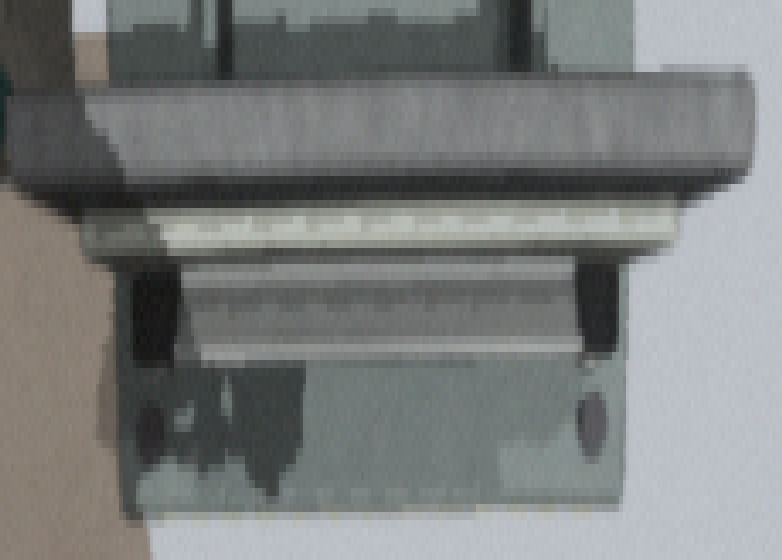

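```bash
python3 - <<'E'
from fit import *
from scipy.optimize import least_squares
p=dict(np.load('w3.npz'))
uv=np.array([(80,252),(679,250),(198,354),(580,350)],float)/[3.4,8]+[149.5,69.5]
X=lambda zc:np.array([(0,.09,zc+.033),(0,-.09,zc+.033),(-.013,.065,zc+.011),(-.013,-.065,zc+.011)])
f=lambda v:(cv2.projectPoints(X(v[3])@Rz(v[2]).T+[v[0],v[1],0],p['rvec'],p['tvec'],p['K'],p['D'])[0][:,0]-uv).ravel()
o=least_squares(f,[.613,.095,-.1,.105]); print(o.x.round(4),f(o.x).round(2)); J=np.linalg.inv(o.jac.T@o.jac); print('sd/px',np.sqrt(np.diag(J)).round(4))
for z in(.095,.1,.105,.11,.115):
    g=least_squares(lambda v:f([*v,z]),[.613,.095,-.1]); print(z,g.x.round(4),round(2*g.cost,2))
E
```

```text
[ 0.6149  0.0925 -0.1059  0.0922] [ 2.82  0.06  0.48 -0.31 -3.61  0.12  0.07  0.16]
sd/px [0.0005 0.0006 0.0065 0.0021]
0.095 [ 0.6148  0.0926 -0.106 ] 23.23
0.1 [ 0.6146  0.0928 -0.1061] 36.56
0.105 [ 0.6143  0.0929 -0.1062] 63.75
0.11 [ 0.6141  0.0931 -0.1063] 106.22
0.115 [ 0.6139  0.0933 -0.1064] 165.55
```

```bash
python3 - <<'E'
from fit import *
from scipy.optimize import least_squares
p=dict(np.load('w3.npz'))
for L in (180,185):
  uv=np.array([(80,252),(679,250),(L,354),(580,350)],float)/[3.4,8]+[149.5,69.5]
  X=lambda zc:np.array([(0,.09,zc+.033),(0,-.09,zc+.033),(-.013,.065,zc+.011),(-.013,-.065,zc+.011)])
  f=lambda v:(cv2.projectPoints(X(v[3])@Rz(v[2]).T+[v[0],v[1],0],p['rvec'],p['tvec'],p['K'],p['D'])[0][:,0]-uv).ravel()
  o=least_squares(f,[.613,.095,-.1,.105]); print(o.x.round(4),f(o.x).round(2))
E
python3 - <<'E'
import cv2
a=cv2.imread('pics/side0.png')
cv2.imwrite('pics/s0c.png',cv2.resize(a[175:255,172:252],None,fx=7,fy=7,interpolation=2))
E
```

```text
[ 0.6149  0.094  -0.1072  0.0962] [ 0.32 -0.11  0.35 -0.3  -0.28  0.14 -0.44  0.31]
[ 0.6149  0.0935 -0.1069  0.0951] [ 1.01 -0.07  0.39 -0.3  -1.21  0.13 -0.3   0.27]
```

View pics/s0c.png

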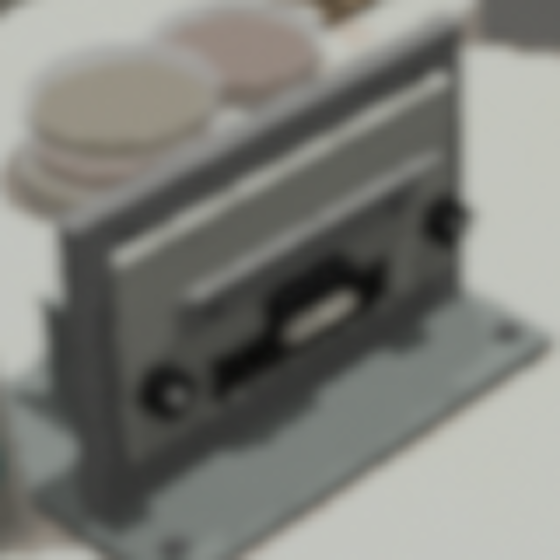

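```bash
python3 - <<'E'
from fit import *
from scipy.optimize import least_squares
p=read_camera('side')
uv=np.array([(115,257),(449,78),(190,297),(436,155)],float)/7+[171.5,174.5]
X=lambda zc:np.array([(0,.09,zc+.033),(0,-.09,zc+.033),(-.013,.065,zc+.011),(-.013,-.065,zc+.011)])
for z in(.095,.1,.105,.11,.115):
  f=lambda v:(cv2.projectPoints(X(v[3])@Rz(v[2]).T+[v[0],v[1],0],p['rvec'],p['tvec'],p['K'],p['D'])[0][:,0]-uv).ravel()
  print(z,f([.6149,.094,-.107,z]).round(2))
E
```

```text
0.095 [0.66 2.01 1.19 0.79 1.08 1.05 0.33 1.45]
0.1 [ 0.52  0.42  1.18 -0.71  0.97 -0.5   0.31 -0.03]
0.105 [ 0.38 -1.18  1.16 -2.21  0.86 -2.06  0.29 -1.52]
0.11 [ 0.24 -2.78  1.15 -3.72  0.75 -3.62  0.27 -3.02]
0.115 [ 0.1  -4.4   1.13 -5.23  0.64 -5.19  0.25 -4.53]
```

Emit:
{"op": "servo_tool", "data": {
  "plan": [
    [-1, [0.05, 0.408, 0.0], 0.005],
    [-1, [0.05, 0.408, 0.0], 0.005],
    [-1, [0.05, 0.408, 0.0], 0.005],
    [-1, [0.05, 0.408, 0.0], 0.005],
    [-1, [0.05, 0.408, 0.0], 0.005],
    [-1, [0.05, 0.408, 0.0], 0.005],
    [-1, [0.05, 0.408, 0.0], 0.005],
    [-1, [0.05, 0.408, 0.0], 0.005]
  ]
}}

```text
clock: 5.08
eef_pos: [0.5392, -0.2212, 0.301]
tool_rot: [0.998, -0.057, 0.001, 0.001]
wrist_force: [1.6, 0.0, 0.6]
opening: 0.996
```

```bash
python3 -c "
from h import *
go(.541,-.298,.2,-.113)"
```

```text
t 5.08 pos [ 0.5392 -0.2212  0.301 ] yaw -0.1131 zax [ 0.001 -0.002 -1.   ] F [1.6  0.03 0.57] M [ 0.06 -0.05  0.05] op 0.996
shift [0.0103 0.076  0.1011] roll -0.0001 rows 3.0434109787499954
```

Emit:
{"op": "servo_tool", "data": {
  "plan": [
    [-1, [0.01, 0.076, 0.02], 0],
    [-1, [0.01, 0.076, 0.06], 0],
    [-1, [0.01, 0.076, 0.101], 0],
    [-1, [0.01, 0.076, 0.101], 0],
    [-1, [0.01, 0.076, 0.101], 0],
    [-1, [0.01, 0.076, 0.101], 0]
  ]
}}

```text
clock: 5.58
eef_pos: [0.5402, -0.298, 0.1996]
tool_rot: [0.998, -0.057, -0.0, 0.0]
wrist_force: [0.9, 0.4, 0.5]
opening: 1.002
```

```bash
python3 -c "
from trayfit import *
go(.541,-.298,.104,-.113)
p=wristcam(); save(p,'w4')
go(.541,-.298,.104,-.113)"
```

```text
t 5.58 pos [ 0.5402 -0.298   0.1996] yaw -0.1137 zax [-0.001 -0.001 -1.   ] F [0.86 0.43 0.54] M [-0.04 -0.03 -0.  ] op 1.002
shift [ 0.0009 -0.0002  0.0956] roll -0.0007 rows 2.2918878373247153
t 5.63 pos [ 0.5414 -0.2978  0.2012] yaw -0.1127 zax [ 0.002 -0.002 -1.   ] F [0.54 0.66 0.44] M [-0.    0.03 -0.02] op 1.001
shift [-0.0006  0.0001  0.0972] roll 0.0003 rows 2.3306458158113927
```

View pics/w4.png

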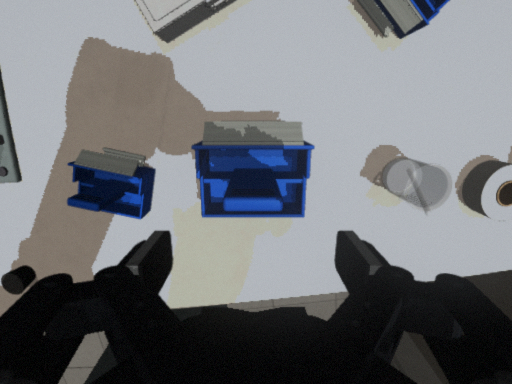

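Emit:
{"op": "servo_tool", "data": {
  "plan": [
    [-1, [0, 0, 0.04], 0],
    [-1, [0, 0, 0.075], 0],
    [-1, [0, 0, 0.097], 0],
    [-1, [0, 0, 0.097], 0],
    [-1, [0, 0, 0.097], 0]
  ]
}}

```text
clock: 6.05
eef_pos: [0.5426, -0.2975, 0.1056]
tool_rot: [0.998, -0.056, 0.002, 0.001]
wrist_force: [-0.3, -0.6, 1.4]
opening: 0.999
```

```bash
python3 -c "
from trayfit import *
go(.541,-.298,.104,-.113)
p=wristcam(); save(p,'w5')
go(.541,-.298,.104,-.113)"
```

```text
t 6.05 pos [ 0.5426 -0.2975  0.1056] yaw -0.1116 zax [ 0.003 -0.002 -1.   ] F [-0.32 -0.59  1.4 ] M [-0.   -0.02 -0.01] op 0.999
shift [-0.0016  0.0007  0.0016] roll 0.0014 rows 0.056586123848311236
t 6.1 pos [ 0.5435 -0.2981  0.1068] yaw -0.1118 zax [ 0.006 -0.003 -1.   ] F [ 0.36 -0.49  0.69] M [ 0.   -0.01 -0.02] op 1.001
shift [-0.0025  0.0002  0.0028] roll 0.0012 rows 0.09009138807275462
```

View pics/w5.png

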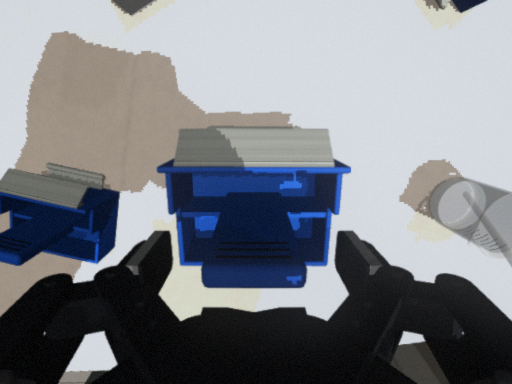

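Emit:
{"op": "servo_tool", "data": {
  "plan": [
    [1, [-0.002, 0, 0.002], 0],
    [1, [-0.002, 0, 0.002], 0],
    [1, [-0.002, 0, 0.002], 0],
    [1, [-0.002, 0, 0.002], 0],
    [1, [-0.002, 0, 0.002], 0],
    [1, [-0.002, 0, 0.002], 0],
    [1, [-0.002, 0, 0.002], 0],
    [1, [-0.002, 0, 0.002], 0]
  ]
}}

```text
clock: 6.77
eef_pos: [0.5424, -0.2982, 0.1065]
tool_rot: [0.998, -0.056, 0.004, 0.002]
wrist_force: [-2.7, 2.0, 7.0]
opening: 0.532
```

```bash
python3 -c "
from trayfit import *
go(.541,-.298,.104,-.113)
p=wristcam(); save(p,'w6')
go(.541,-.298,.104,-.113)"
```

```text
t 6.77 pos [ 0.5424 -0.2982  0.1065] yaw -0.1119 zax [ 0.008 -0.004 -1.   ] F [-2.74  2.03  7.02] M [-0.03  0.38 -0.07] op 0.532
shift [-0.0014 -0.      0.0025] roll 0.0011 rows 0.06870862021314966
t 6.82 pos [ 0.5423 -0.2982  0.1065] yaw -0.1119 zax [ 0.008 -0.004 -1.   ] F [-1.2   0.38  7.92] M [ 0.    0.33 -0.01] op 0.528
shift [-0.0014 -0.0001  0.0025] roll 0.0011 rows 0.0686853472766873
```

View pics/w6.png

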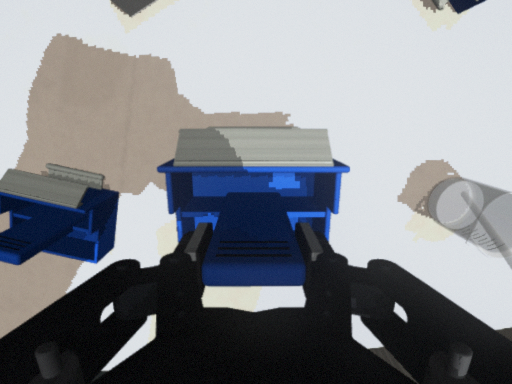

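Emit:
{"op": "servo_tool", "data": {
  "plan": [
    [1, [0.003, 0, 0.003], 0],
    [1, [0.006, 0, 0.003], 0],
    [1, [0.009, 0, 0.002], 0],
    [1, [0.012, 0, 0.001], 0],
    [1, [0.015, 0, 0.0], 0],
    [1, [0.019, 0, -0.001], 0]
  ]
}}

```text
clock: 7.32
eef_pos: [0.5611, -0.3004, 0.1078]
tool_rot: [0.998, -0.056, 0.004, 0.002]
wrist_force: [0.7, -0.5, -2.4]
opening: 0.527
```

```bash
cat > look.py <<'E'
from trayfit import *
import sys
go(.541,-.298,.105,-.113)
p=wristcam(); save(p,sys.argv[1]+'w'); q=read_camera('side'); save(q,sys.argv[1]+'s')
go(.541,-.298,.105,-.113)
u,v=cv2.projectPoints(sense()['eef_pos'],q['rvec'],q['tvec'],q['K'],q['D'])[0][0,0]; u,v=int(u),int(v)
a=cv2.resize(q['pixels'][max(v-35,0):v+45,max(u-40,0):u+40,::-1],None,fx=5,fy=5,interpolation=2)
b=p['pixels'][90:330,110:400,::-1]; b=cv2.resize(b,(390,a.shape[0]))
cv2.imwrite('pics/'+sys.argv[1]+'.png',np.hstack([a,b]))
E
python3 look.py k1
```

```text
t 7.32 pos [ 0.5611 -0.3004  0.1078] yaw -0.1122 zax [ 0.008 -0.004 -1.   ] F [ 0.65 -0.48 -2.44] M [-0.   -0.02  0.01] op 0.527
shift [-0.0202 -0.0002  0.0027] roll 0.0008 rows 0.48968663238858695
t 7.42 pos [ 0.562  -0.3002  0.1075] yaw -0.1115 zax [ 0.008 -0.004 -1.   ] F [ 0.05 -1.37 -0.29] M [-0.05 -0.17 -0.09] op 0.528
shift [-0.0212  0.0002  0.0023] roll 0.0015 rows 0.5104189713802886
```

View pics/k1.png

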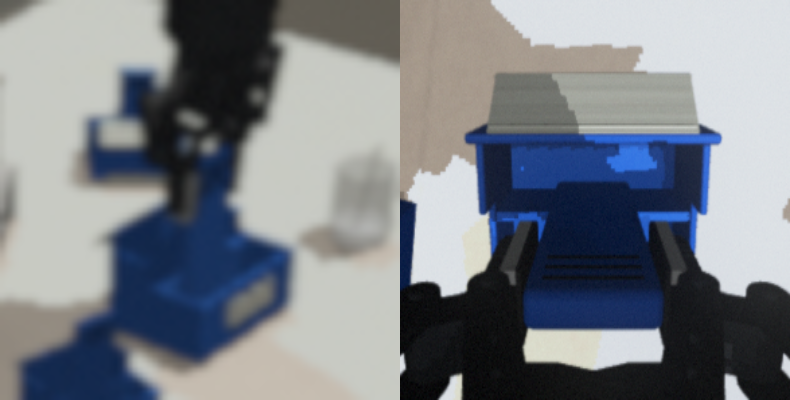

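Emit:
{"op": "servo_tool", "data": {
  "plan": [
    [1, [0, 0, 0.004], 0],
    [1, [0, 0, 0.007], 0],
    [1, [0.003, 0, 0.008], 0],
    [1, [0.006, 0, 0.008], 0]
  ]
}}

```text
clock: 7.75
eef_pos: [0.5699, -0.3012, 0.1071]
tool_rot: [0.998, -0.056, 0.006, 0.002]
wrist_force: [-10.0, 3.4, 42.3]
opening: 0.528
```

```bash
python3 -c "
from h import *
go(.541,-.298,.105)"
```

```text
t 7.75 pos [ 0.5699 -0.3012  0.1071] yaw -0.1122 zax [ 0.013 -0.005 -1.   ] F [-9.95  3.43 42.34] M [ 0.81  2.37 -0.3 ] op 0.528
shift [-0.0291  0.      0.0017] roll None rows 0.6980330256995461
```

```bash
python3 - <<'E'
from trayfit import *
p=dict(np.load('w3.npz'))
R=Rz(-.107); o=np.array([.6147,.0937,0])
for cx in (250,375,500):
  for cy in(75,82,90,165,178,205,250):
    z=.15 if cy<190 else .131
    P=ray(p,(149.5+cx/3.4,69.5+cy/8),z); print(cx,cy,((P-o)@R).round(4))
E
python3 -c "
from h import *
go(.5699,-.3012,.30,-.107)"
```

```text
250 75 [0.0182 0.0368 0.15  ]
250 82 [0.0175 0.0368 0.15  ]
250 90 [0.0166 0.0369 0.15  ]
250 165 [0.0082 0.0371 0.15  ]
250 178 [0.0068 0.0371 0.15  ]
250 205 [0.0051 0.0392 0.131 ]
250 250 [-0.0003  0.0393  0.131 ]
375 75 [0.0181 0.0027 0.15  ]
375 82 [0.0173 0.0027 0.15  ]
375 90 [0.0164 0.0027 0.15  ]
375 165 [0.008  0.0027 0.15  ]
375 178 [0.0066 0.0027 0.15  ]
375 205 [0.0049 0.0022 0.131 ]
375 250 [-0.0005  0.0022  0.131 ]
500 75 [ 0.0181 -0.0315  0.15  ]
500 82 [ 0.0173 -0.0315  0.15  ]
500 90 [ 0.0164 -0.0315  0.15  ]
500 165 [ 0.0081 -0.0318  0.15  ]
500 178 [ 0.0066 -0.0318  0.15  ]
500 205 [ 0.0049 -0.0348  0.131 ]
500 250 [-0.0005 -0.035   0.131 ]
t 7.75 pos [ 0.5699 -0.3012  0.1071] yaw -0.1122 zax [ 0.013 -0.005 -1.   ] F [-9.95  3.43 42.34] M [ 0.81  2.37 -0.3 ] op 0.528
shift [ 0.0026  0.0007 -0.1929] roll -0.0052 rows 4.625340194699515
```

Emit:
{"op": "servo_tool", "data": {
  "plan": [
    [1, [0, 0, -0.02], 0],
    [1, [0, 0, -0.06], 0],
    [1, [0, 0, -0.1], 0],
    [1, [0, 0, -0.14], 0],
    [1, [0, 0, -0.18], 0],
    [1, [0, 0, -0.2], -0.005],
    [1, [0, 0, -0.2], -0.005],
    [1, [0, 0, -0.2], -0.005]
  ]
}}

```text
clock: 8.42
eef_pos: [0.5675, -0.3003, 0.3076]
tool_rot: [0.999, -0.054, 0.007, 0.003]
wrist_force: [1.3, 0.0, -3.3]
opening: 0.53
```

```bash
python3 look.py k2; python3 -c "
from h import *
go(.6624,.0886,.30,-.107)"
```

```text
t 8.42 pos [ 0.5675 -0.3003  0.3076] yaw -0.1073 zax [ 0.014 -0.006 -1.   ] F [ 1.31  0.04 -3.25] M [ 0.03 -0.04 -0.04] op 0.53
shift [-0.0296 -0.0003  0.2022] roll 0.0057 rows 4.899555263897894
t 8.52 pos [ 0.5663 -0.2997  0.3047] yaw -0.1072 zax [ 0.009 -0.004 -1.   ] F [ 0.51 -0.06 -3.31] M [ 0.01 -0.02 -0.03] op 0.528
shift [-0.0272  0.0005  0.1994] roll 0.0058 rows 4.8265037612979755
t 8.52 pos [ 0.5663 -0.2997  0.3047] yaw -0.1072 zax [ 0.009 -0.004 -1.   ] F [ 0.51 -0.06 -3.31] M [ 0.01 -0.02 -0.03] op 0.528
shift [ 0.054  -0.3963  0.0041] roll -0.0002 rows 9.593011210827562
```

View pics/k2.png

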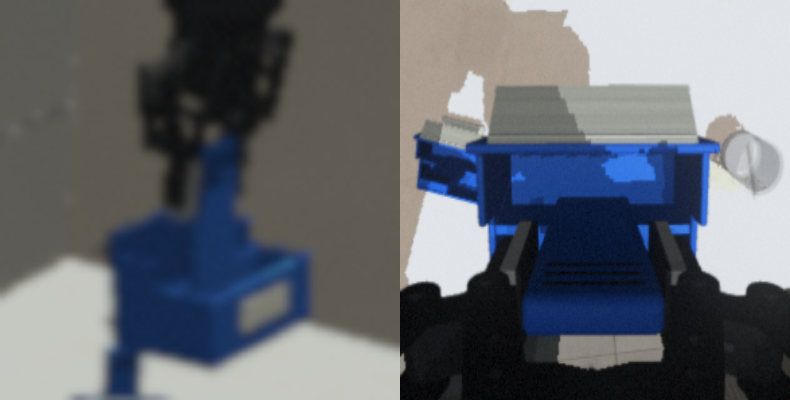

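Emit:
{"op": "servo_tool", "data": {
  "plan": [
    [1, [0.054, -0.396, 0.0], 0],
    [1, [0.054, -0.396, 0.0], 0],
    [1, [0.054, -0.396, 0.0], 0],
    [1, [0.054, -0.396, 0.0], 0],
    [1, [0.054, -0.396, 0.0], 0],
    [1, [0.054, -0.396, 0.0], 0],
    [1, [0.054, -0.396, 0.0], 0],
    [1, [0.054, -0.396, 0.0], 0]
  ]
}}

```text
clock: 9.18
eef_pos: [0.6456, 0.0254, 0.3018]
tool_rot: [0.999, -0.054, 0.002, 0.002]
wrist_force: [0.6, 0.6, -2.9]
opening: 0.531
```

```bash
python3 -c "
from h import *
go(.6624,.0886,.275,-.107)"
```

```text
t 9.18 pos [0.6456 0.0254 0.3018] yaw -0.1072 zax [ 0.005 -0.004 -1.   ] F [ 0.62  0.6  -2.86] M [-0.04 -0.08  0.01] op 0.531
shift [ 0.0098 -0.0647  0.0266] roll -0.0002 rows 1.6938237648273593
```

Emit:
{"op": "servo_tool", "data": {
  "plan": [
    [1, [0.01, -0.065, 0.01], 0],
    [1, [0.01, -0.065, 0.027], 0],
    [1, [0.01, -0.065, 0.03], 0],
    [1, [0.01, -0.065, 0.03], 0],
    [1, [0.01, -0.065, 0.03], 0]
  ]
}}

```text
clock: 9.6
eef_pos: [0.6617, 0.088, 0.2689]
tool_rot: [0.999, -0.054, 0.0, 0.003]
wrist_force: [-0.0, -0.7, -3.4]
opening: 0.529
```

```bash
python3 look.py k3; python3 -c "
from h import *
go(.6624,.0886,.262,-.107)"
```

```text
t 9.6 pos [0.6617 0.088  0.2689] yaw -0.1073 zax [ 0.    -0.006 -1.   ] F [-0.04 -0.71 -3.42] M [-0.05  0.01 -0.07] op 0.529
shift [-0.0788  0.3958  0.1662] roll 0.0057 rows 10.46527277122682
t 9.7 pos [0.6627 0.0869 0.271 ] yaw -0.1097 zax [ 0.004 -0.005 -1.   ] F [-0.19 -0.61 -3.04] M [-0.   -0.04 -0.04] op 0.528
shift [-0.0795  0.3951  0.1676] roll 0.0033 rows 10.466334483592314
t 9.7 pos [0.6627 0.0869 0.271 ] yaw -0.1097 zax [ 0.004 -0.005 -1.   ] F [-0.19 -0.61 -3.04] M [-0.   -0.04 -0.04] op 0.528
shift [-0.0005 -0.0017  0.009 ] roll -0.0027 rows 0.21926364787942565
```

View pics/k3.png

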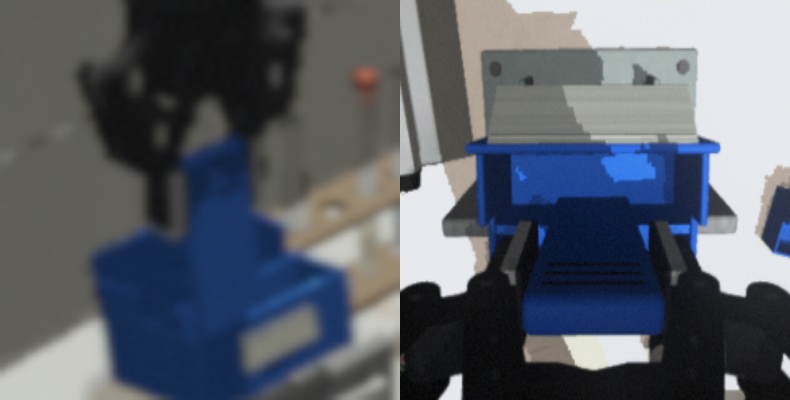

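Emit:
{"op": "servo_tool", "data": {
  "plan": [
    [1, [0, -0.002, 0.004], 0],
    [1, [0, -0.002, 0.007], 0],
    [1, [0, -0.002, 0.01], 0],
    [1, [0, -0.002, 0.013], 0],
    [1, [0, -0.002, 0.015], 0],
    [1, [0, -0.002, 0.015], 0]
  ]
}}

```text
clock: 10.2
eef_pos: [0.6626, 0.0886, 0.2554]
tool_rot: [0.998, -0.055, 0.002, 0.003]
wrist_force: [-0.2, -0.9, -2.7]
opening: 0.533
```

Emit:
{"op": "servo_tool", "data": {
  "plan": [
    [1, [0, 0, 0.002], 0],
    [1, [0.002, 0, 0.004], 0],
    [1, [0.005, 0, 0.005], 0],
    [1, [0.009, 0, 0.006], 0],
    [1, [0.009, 0, 0.006], 0]
  ]
}}

```text
clock: 10.62
eef_pos: [0.6725, 0.0878, 0.2502]
tool_rot: [0.998, -0.055, 0.002, 0.002]
wrist_force: [-1.7, 0.1, 4.4]
opening: 0.528
```

```bash
python3 look.py k4
```

```text
t 10.62 pos [0.6725 0.0878 0.2502] yaw -0.11 zax [ 0.004 -0.005 -1.   ] F [-1.73  0.06  4.39] M [ 0.13  0.73 -0.08] op 0.528
shift [-0.0891  0.3973  0.1466] roll 0.003 rows 10.3766572602972
t 10.72 pos [0.6724 0.0878 0.2502] yaw -0.1098 zax [ 0.005 -0.005 -1.   ] F [-0.31  0.02  4.04] M [ 0.13  0.53 -0.05] op 0.525
shift [-0.089   0.3973  0.1466] roll 0.0032 rows 10.376153156652588
```

View pics/k4.png

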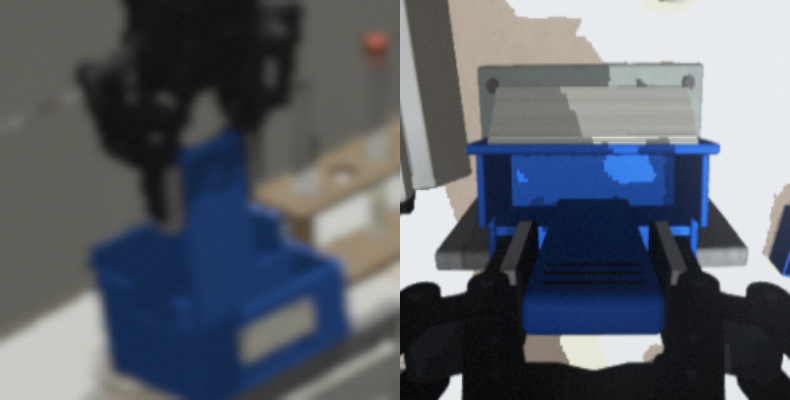

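Emit:
{"op": "servo_tool", "data": {
  "plan": [
    [1, [0.0, 0, 0.004], 0],
    [1, [0.002, 0, 0.006], 0],
    [1, [0.005, 0, 0.008], 0],
    [1, [0.007, 0, 0.009], 0],
    [1, [0.007, 0, 0.009], 0]
  ]
}}

```text
clock: 11.13
eef_pos: [0.6828, 0.0868, 0.2448]
tool_rot: [0.998, -0.055, 0.007, 0.002]
wrist_force: [2.5, -0.8, 11.9]
opening: 0.531
```

```bash
python3 look.py k5
```

```text
t 11.13 pos [0.6828 0.0868 0.2448] yaw -0.1107 zax [ 0.013 -0.004 -1.   ] F [ 2.54 -0.76 11.85] M [-0.15 -0.06 -0.  ] op 0.531
shift [-0.1003  0.3977  0.1395] roll 0.0023 rows 10.389531006718405
t 11.23 pos [0.6827 0.0868 0.2448] yaw -0.1107 zax [ 0.013 -0.004 -1.   ] F [ 2.6  -0.96 12.18] M [-0.12 -0.25 -0.02] op 0.53
shift [-0.1003  0.3977  0.1395] roll 0.0023 rows 10.389910163308656
```

View pics/k5.png

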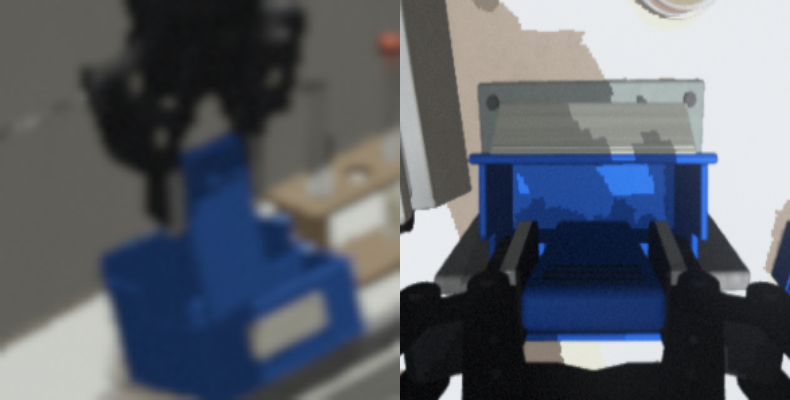

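Emit:
{"op": "servo_tool", "data": {
  "plan": [
    [1, [0.002, 0, 0.006], 0],
    [1, [0.004, 0, 0.008], 0],
    [1, [0.006, 0, 0.01], 0],
    [1, [0.009, 0, 0.012], 0],
    [1, [0.011, 0, 0.014], 0],
    [1, [0.011, 0, 0.014], 0]
  ]
}}

```text
clock: 11.73
eef_pos: [0.6978, 0.0852, 0.2345]
tool_rot: [0.998, -0.056, 0.012, 0.001]
wrist_force: [4.6, 0.2, 11.2]
opening: 0.532
```

```bash
python3 look.py k6
```

```text
t 11.73 pos [0.6978 0.0852 0.2345] yaw -0.1115 zax [ 0.023 -0.003 -1.   ] F [ 4.61  0.25 11.18] M [-0.22 -0.42  0.06] op 0.532
shift [-0.1162  0.3982  0.1271] roll 0.0015 rows 10.404299821372659
t 11.83 pos [0.6977 0.0853 0.2346] yaw -0.1115 zax [ 0.023 -0.003 -1.   ] F [ 5.35 -1.1  10.38] M [-0.2  -0.57  0.08] op 0.53
shift [-0.1161  0.3982  0.1272] roll 0.0015 rows 10.404111540144092
```

View pics/k6.png

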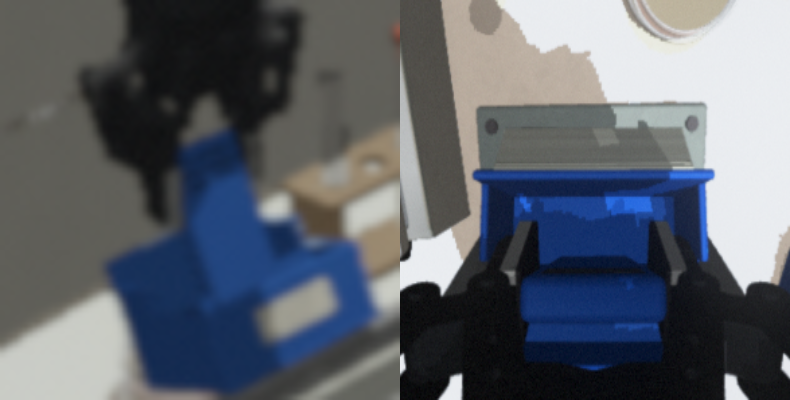

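```bash
cat > tilt.py <<'E'
from trayfit import *
from scipy.optimize import least_squares
# tool frame: x fwd, y = -world y-ish, z down. tray pt (x,y,z up rel grip) -> tool (x,-y,-z)
def solve(rw,st,K,D,T,fixp=None):
    # rw: [(u,v) left,(u,v) right] rear wall top rear edge ; st: strip lower edge ends
    uv=np.array([*rw,*st],float); X=np.array([(-.001+.04,.055,-.029),(-.001+.04,-.055,-.029),(.0585,.045,-.049),(.0585,-.045,-.049)])
    C=np.linalg.inv(T); rv=cv2.Rodrigues(C[:3,:3])[0]
    def pr(v):
        th,tx,ty,tz=v; c,s=np.cos(th),np.sin(th)
        P=np.c_[X[:,0]*c+X[:,2]*s, -X[:,1], -(-X[:,0]*s+X[:,2]*c)]+[tx,ty,tz]
        return cv2.projectPoints(P,rv,C[:3,3],K,D)[0][:,0]
    f=lambda v:np.r_[(pr(v)-uv).ravel(), (v[1:]-[-.001,0,.003])*np.array([500,0,500])]
    o=least_squares(f,[.2,0,0,0]); print('tilt deg',np.degrees(o.x[0]).round(2),'t mm',(o.x[1:]*1000).round(1),'res',f(o.x)[:8].round(1)); return o.x
E
python3 - <<'E'
from tilt import *
p=read_camera('wrist'); K,D,T=p['K'],p['D'],p['tool_from_camera']
cv=lambda x,y:(110+(x-400)/390*290-.5,90+y*.6-.5)
solve([cv(470,146),cv(720,146)],[cv(497,85),cv(690,85)],K,D,T)   # k3
solve([cv(468,155),cv(718,155)],[cv(497,103),cv(692,103)],K,D,T) #k5
solve([cv(473,171),cv(714,171)],[cv(503,128),cv(688,128)],K,D,T) #k6
a=p['pixels'][120:260,130:380,::-1]; cv2.imwrite('pics/k6z.png',cv2.resize(a,None,fx=3.2,fy=3.2,interpolation=2))
E
```

```text
tilt deg 2.77 t mm [-6.1  0.7  4.4] res [-2.  -0.7  1.  -0.9  1.8  0.6 -0.7  0.4]
tilt deg 9.85 t mm [-5.6  0.4 -0.6] res [-0.8  0.3  1.9  0.1  2.5 -0.5 -3.7 -0.7]
tilt deg 20.32 t mm [-5.6  0.8 -1.4] res [-0.4 -0.1  1.9 -0.3  2.1 -0.2 -3.8 -0.4]
```

View pics/k6z.png

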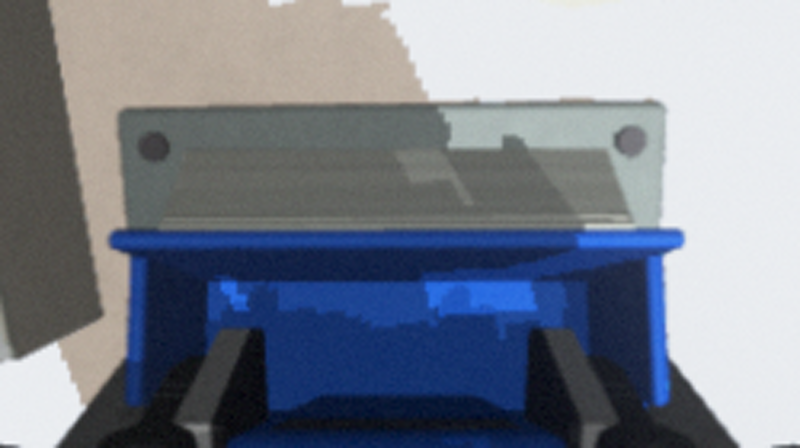

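```bash
sed -i 's/X=np.array.*$/X=np.array([(.040,.045,-.029),(.040,-.045,-.029),(.0595,.045,-.049),(.0595,-.045,-.049)])/' tilt.py
python3 - <<'E'
from tilt import *
p=read_camera('wrist'); K,D,T=p['K'],p['D'],p['tool_from_camera']
cv=lambda x,y:(130+x/3.2-.5,120+y/3.2-.5)
solve([cv(160,229),cv(633,229)],[cv(184,150),cv(608,150)],K,D,T)
# baseline k3
a=cv2.imread('pics/k3w.png')[120:260,130:380]; cv2.imwrite('pics/k3z.png',cv2.resize(a,None,fx=3.2,fy=3.2,interpolation=2))
E
```

```text
tilt deg 22.35 t mm [-4.6  0.3 -1.3] res [-0.  -0.2 -0.1 -0.4  1.2  0.  -1.  -0.1]
```

View pics/k3z.png

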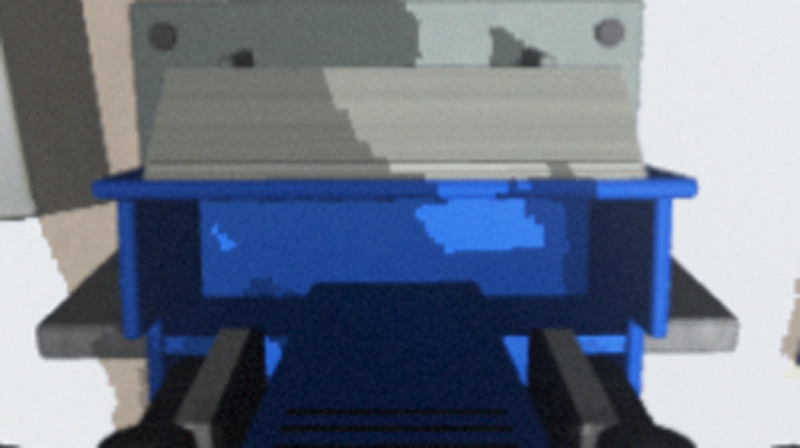

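```bash

python3 - <<'E'
from tilt import *
p=read_camera('wrist'); K,D,T=p['K'],p['D'],p['tool_from_camera']
cv=lambda x,y:(130+x/3.2-.5,120+y/3.2-.5)
solve([cv(145,178),cv(645,178)],[cv(167,68),cv(621,68)],K,D,T)
q=read_camera('side')
for l in ['strip_tip','toe','tray_grip','tray']: print(l,[(np.round(d['location'],4),round(d['conf'],2)) for d in spot_point(l,q)][:3])
go(.6978,.0852,.27)
E
```

```text
tilt deg 5.58 t mm [-4.3 -0.   1.4] res [-0.2 -0.3 -0.1 -0.4  0.5  0.2 -0.1  0. ]
strip_tip [(array([0.7281, 0.0818, 0.1714]), 0.9), (array([ 0.5846, -0.1498,  0.0375]), 0.8), (array([ 0.6899, -0.4458,  0.0384]), 0.69)]
toe [(array([0.7086, 0.0817, 0.1245]), 0.64), (array([ 0.6919, -0.4405,  0.0038]), 0.64)]
tray_grip [(array([ 0.5484, -0.1392,  0.0681]), 0.84), (array([0.6967, 0.0918, 0.2387]), 0.75), (array([ 0.7162, -0.4734,  0.0706]), 0.71)]
tray [(array([0.6559, 0.0887, 0.1454]), 0.94), (array([ 0.7157, -0.4765, -0.0016]), 0.85), (array([ 0.5451, -0.138 ,  0.0011]), 0.76)]
t 12.23 pos [0.6977 0.0852 0.2346] yaw -0.1114 zax [ 0.024 -0.004 -1.   ] F [ 4.86 -0.38 11.54] M [-0.18 -0.56  0.01] op 0.532
shift [ 0.001   0.0001 -0.0354] roll None rows 0.8483461026150577
```

Emit:
{"op": "servo_tool", "data": {
  "plan": [
    [1, [0.002, 0, -0.01], 0],
    [1, [0, 0, -0.03], 0],
    [1, [0, 0, -0.05], -0.004],
    [1, [0, 0, -0.066], -0.004],
    [1, [0, 0, -0.066], -0.004],
    [1, [0, 0, -0.066], -0.004]
  ]
}}

```text
clock: 12.73
eef_pos: [0.6964, 0.0854, 0.3008]
tool_rot: [0.998, -0.054, 0.013, 0.001]
wrist_force: [-1.0, -0.4, -3.6]
opening: 0.532
```

```bash
python3 look.py k7; python3 -c "
from h import *
go(.5769,.0978,.30,-.107)"
```

```text
t 12.73 pos [0.6964 0.0854 0.3008] yaw -0.1075 zax [ 0.025 -0.003 -1.   ] F [-1.03 -0.44 -3.65] M [-0.04 -0.04  0.06] op 0.532
shift [-0.1182  0.3977  0.1932] roll 0.0055 rows 10.975741090331915
t 12.83 pos [0.6954 0.0852 0.2987] yaw -0.1074 zax [ 0.021 -0.004 -1.   ] F [-0.05  0.47 -2.57] M [-0.01  0.03 -0.04] op 0.528
shift [-0.1165  0.3972  0.192 ] roll 0.0056 rows 10.941738473035802
t 12.83 pos [0.6954 0.0852 0.2987] yaw -0.1074 zax [ 0.021 -0.004 -1.   ] F [-0.05  0.47 -2.57] M [-0.01  0.03 -0.04] op 0.528
shift [-0.1191  0.0002 -0.0038] roll -0.0004 rows 2.8575530695354767
```

View pics/k7.png

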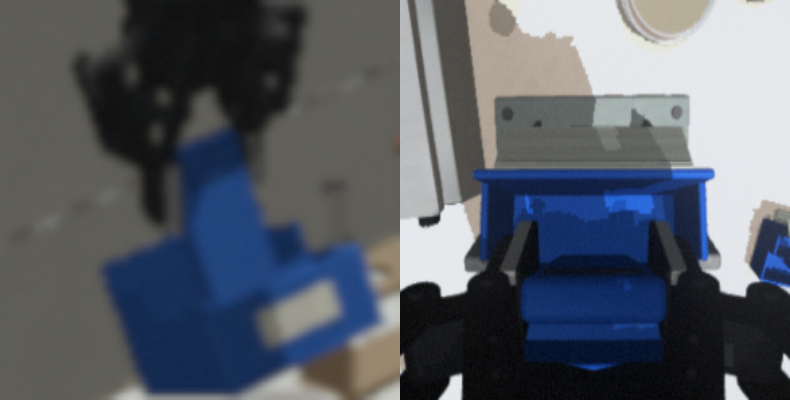

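Emit:
{"op": "servo_tool", "data": {
  "plan": [
    [1, [-0.035, 0, -0.004], 0],
    [1, [-0.075, 0, -0.004], 0],
    [1, [-0.105, 0, -0.004], 0],
    [1, [-0.119, 0, -0.004], 0],
    [1, [-0.119, 0, -0.004], 0],
    [1, [-0.119, 0, -0.004], 0]
  ]
}}

```text
clock: 13.33
eef_pos: [0.5763, 0.0978, 0.2993]
tool_rot: [0.999, -0.053, 0.01, 0.002]
wrist_force: [-1.0, 0.2, -3.0]
opening: 0.528
```

```bash
python3 -c "
from h import *
go(.5769,.0978,.22,-.107)"
```

```text
t 13.33 pos [0.5763 0.0978 0.2993] yaw -0.1068 zax [ 0.02  -0.005 -1.   ] F [-0.97  0.25 -3.04] M [ 0.   -0.05  0.01] op 0.528
shift [-0.001  -0.0003  0.0793] roll 0.0002 rows 1.9007074256260035
```

Emit:
{"op": "servo_tool", "data": {
  "plan": [
    [1, [-0.001, 0, 0.025], 0],
    [1, [-0.002, 0, 0.055], 0],
    [1, [-0.003, 0, 0.079], 0],
    [1, [-0.003, 0, 0.083], 0],
    [1, [-0.003, 0, 0.083], 0],
    [1, [-0.003, 0, 0.083], 0]
  ]
}}

```text
clock: 13.83
eef_pos: [0.5762, 0.0977, 0.2168]
tool_rot: [0.999, -0.054, 0.01, 0.002]
wrist_force: [1.0, 0.6, -2.7]
opening: 0.53
```

```bash
cat > hook.py <<'E'
from trayfit import *
import sys
n=sys.argv[1]
go(.5769,.0978,.170,-.107)
p=wristcam(); save(p,n+'w'); np.savez(n+'.npz',**{k:p[k] for k in('pixels','K','D','rvec','tvec','tool_from_camera')})
q=read_camera('side'); save(q,n+'s')
for l in ['strip_tip','toe','tray_grip','tray']:
  print(l,[(((np.array(d['location'])-[.6147,.0937,0])@Rz(-.107)).round(4),round(d['conf'],2)) for d in spot_point(l,q)][:2])
go(.5769,.0978,.170,-.107)
a=p['pixels'][60:260,100:400,::-1]; cv2.imwrite('pics/'+n+'z.png',cv2.resize(a,None,fx=2.66,fy=3,interpolation=2))
E
python3 hook.py h1
```

```text
t 13.83 pos [0.5762 0.0977 0.2168] yaw -0.1073 zax [ 0.021 -0.005 -1.   ] F [ 1.01  0.6  -2.65] M [ 0.04 -0.07 -0.06] op 0.53
shift [-0.0003 -0.0003  0.0468] roll -0.0003 rows 1.1215022955808105
strip_tip [(array([-0.0055,  0.0023,  0.1523]), 0.91), (array([-0.007 , -0.2447,  0.0396]), 0.83)]
toe [(array([-0.0264, -0.0048,  0.1072]), 0.94), (array([-0.0065, -0.2475,  0.0018]), 0.6)]
tray_grip [(array([ 0.1598, -0.5534,  0.0686]), 0.87), (array([-0.0423, -0.2392,  0.069 ]), 0.84)]
tray [(array([-0.0462, -0.2374,  0.0007]), 0.76), (array([-0.0756,  0.0009,  0.1228]), 0.72)]
t 14.13 pos [0.5756 0.0978 0.2174] yaw -0.1069 zax [ 0.022 -0.004 -1.   ] F [ 0.72  0.29 -2.64] M [0.06 0.03 0.03] op 0.528
shift [ 0.0002 -0.0002  0.0474] roll 0.0001 rows 1.136660503756412
```

View pics/h1z.png

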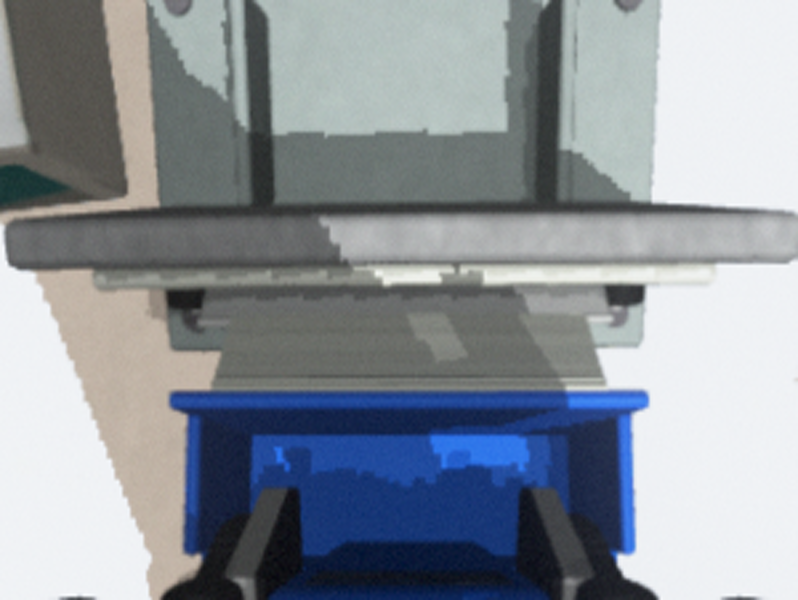

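```bash
python3 - <<'E'
from trayfit import *
p=dict(np.load('h1.npz')); o=np.array([.6147,.0937,0])
for (x,y,z,n) in [(410,312,.152,'tip'),(232,312,.152,'tipL'),(590,312,.152,'tipR'),(410,286,.131,'plate'),(95,286,.131,'plL'),(714,284,.131,'plR'),(200,322,.109,'lipL'),(610,322,.109,'lipR')]:
    P=ray(p,(99.5+x/2.66,59.5+y/3),z); print(n,((P-o)@Rz(-.107)).round(4))
E
```

```text
tip [-0.0035 -0.0008  0.152 ]
tipL [-0.0033  0.045   0.152 ]
tipR [-0.0035 -0.0472  0.152 ]
plate [ 0.     -0.0009  0.131 ]
plL [0.0005 0.0893 0.131 ]
plR [ 0.0007 -0.088   0.131 ]
lipL [-0.0124  0.0659  0.109 ]
lipR [-0.0126 -0.0646  0.109 ]
```

Emit:
{"op": "servo_tool", "data": {
  "plan": [
    [1, [-0.001, 0, 0.015], 0],
    [1, [-0.002, 0, 0.028], 0],
    [1, [-0.002, 0, 0.036], 0],
    [1, [-0.002, 0, 0.038], 0],
    [1, [-0.002, 0, 0.038], 0]
  ]
}}

```text
clock: 14.55
eef_pos: [0.5743, 0.0978, 0.1791]
tool_rot: [0.999, -0.053, 0.011, 0.002]
wrist_force: [-0.5, -0.2, -1.7]
opening: 0.529
```

```bash
python3 hook.py h2
```

```text
t 14.55 pos [0.5743 0.0978 0.1791] yaw -0.1068 zax [ 0.021 -0.005 -1.   ] F [-0.48 -0.24 -1.73] M [ 0.04 -0.08 -0.04] op 0.529
shift [ 0.0024 -0.0003  0.0091] roll 0.0002 rows 0.22612782464494868
strip_tip [(array([-0.0074, -0.0002,  0.1162]), 0.77), (array([ 0.1353, -0.5221,  0.0419]), 0.54)]
toe [(array([-0.0071, -0.2477,  0.004 ]), 0.79), (array([ 0.1354, -0.5214,  0.0024]), 0.71)]
tray_grip [(array([-0.0433,  0.0033,  0.18  ]), 0.79), (array([-0.0438, -0.2358,  0.0728]), 0.75)]
tray [(array([ 0.1603, -0.5528, -0.0032]), 0.91), (array([-4.340e-02, -2.346e-01, -1.000e-04]), 0.9)]
t 14.85 pos [0.5749 0.098  0.18  ] yaw -0.107 zax [ 0.023 -0.004 -1.   ] F [ 0.18 -0.2  -2.55] M [ 0.05 -0.01 -0.02] op 0.528
shift [ 0.0018 -0.0001  0.01  ] roll 0.0 rows 0.24418212010579368
```

View pics/h2z.png

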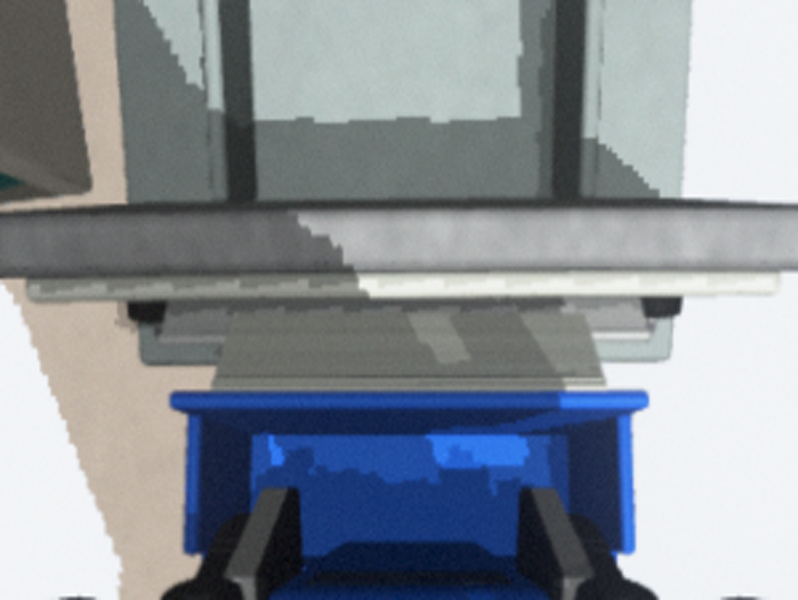

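Emit:
{"op": "servo_tool", "data": {
  "plan": [
    [1, [0, 0, 0.002], 0],
    [1, [0, 0, 0.004], 0],
    [1, [0, 0, 0.006], 0],
    [1, [0, 0, 0.006], 0]
  ]
}}

```text
clock: 15.18
eef_pos: [0.5747, 0.0979, 0.1734]
tool_rot: [0.999, -0.053, 0.011, 0.002]
wrist_force: [-0.1, 0.2, -2.2]
opening: 0.53
```

Emit:
{"op": "servo_tool", "data": {
  "plan": [
    [1, [0, 0, 0.001], 0],
    [1, [0, 0, 0.002], 0],
    [1, [0, 0, 0.003], 0],
    [1, [0, 0, 0.003], 0]
  ]
}}

```text
clock: 15.52
eef_pos: [0.5748, 0.0978, 0.1703]
tool_rot: [0.999, -0.053, 0.011, 0.002]
wrist_force: [-0.4, 0.3, -2.4]
opening: 0.533
```

Emit:
{"op": "servo_tool", "data": {
  "plan": [
    [1, [0, 0, 0.001], 0],
    [1, [0, 0, 0.002], 0],
    [1, [0, 0, 0.002], 0]
  ]
}}

```text
clock: 15.77
eef_pos: [0.5757, 0.0979, 0.1687]
tool_rot: [0.998, -0.053, 0.012, 0.001]
wrist_force: [1.8, -0.2, -1.2]
opening: 0.533
```

Emit:
{"op": "servo_tool", "data": {
  "plan": [
    [1, [0, 0, 0.001], 0],
    [1, [0, 0, 0.002], 0],
    [1, [0, 0, 0.002], 0]
  ]
}}

```text
clock: 16.02
eef_pos: [0.5768, 0.098, 0.1673]
tool_rot: [0.998, -0.053, 0.013, 0.001]
wrist_force: [3.3, -1.1, 0.4]
opening: 0.528
```

Emit:
{"op": "servo_tool", "data": {
  "plan": [
    [1, [0.001, 0, 0.0005], 0],
    [1, [0.001, 0, 0.0005], 0],
    [1, [0.001, 0, 0.0005], 0]
  ]
}}

```text
clock: 16.27
eef_pos: [0.5777, 0.0978, 0.1666]
tool_rot: [0.998, -0.053, 0.013, 0.001]
wrist_force: [1.8, 0.7, -1.2]
opening: 0.529
```

```bash
python3 hook.py h3
```

```text
t 16.27 pos [0.5777 0.0978 0.1666] yaw -0.1068 zax [ 0.026 -0.004 -1.   ] F [ 1.84  0.7  -1.22] M [-0.07 -0.46  0.05] op 0.529
shift [-0.0007  0.0001 -0.0034] roll 0.0002 rows 0.08350235438033116
strip_tip [(array([-0.0044, -0.2466,  0.0394]), 0.94), (array([ 0.1367, -0.5243,  0.0355]), 0.67)]
toe [(array([ 0.1344, -0.5236,  0.0053]), 0.77), (array([-0.0211, -0.0058,  0.055 ]), 0.58)]
tray_grip [(array([-0.0405,  0.0014,  0.17  ]), 0.86), (array([-0.046 , -0.235 ,  0.0687]), 0.73)]
tray [(array([-0.0764,  0.004 ,  0.0756]), 0.91), (array([-0.0458, -0.2375,  0.0043]), 0.75)]
t 16.57 pos [0.5777 0.0979 0.1667] yaw -0.1067 zax [ 0.026 -0.004 -1.   ] F [ 1.34  0.18 -1.53] M [-0.08 -0.55  0.06] op 0.529
shift [-0.0007  0.0001 -0.0034] roll 0.0003 rows 0.08221641373408665
```

View pics/h3z.png

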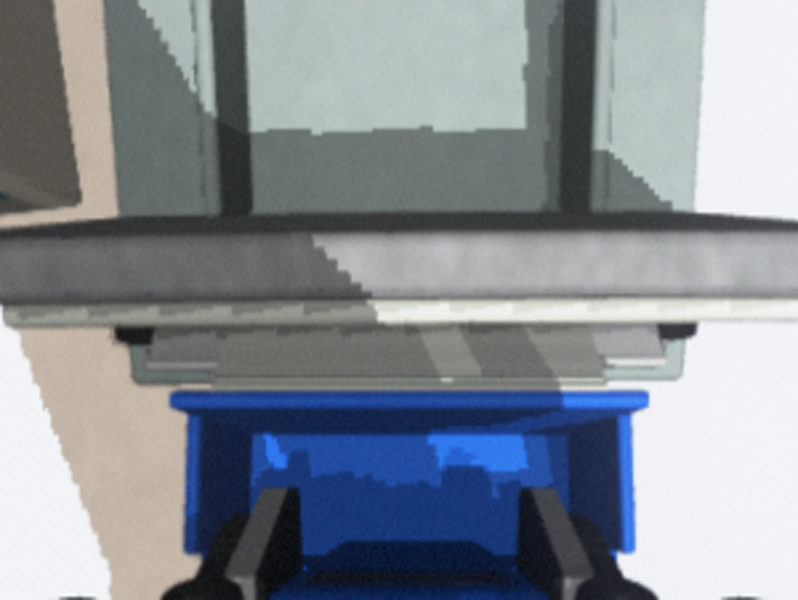

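View pics/h3s.png

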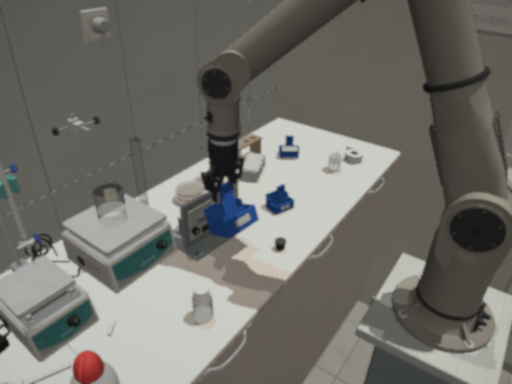

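Emit:
{"op": "servo_tool", "data": {
  "plan": [
    [1, [-0.001, 0, 0.002], 0],
    [1, [-0.003, 0, 0.004], 0],
    [1, [-0.005, 0, 0.006], 0],
    [1, [-0.006, 0, 0.007], 0]
  ]
}}

```text
clock: 16.9
eef_pos: [0.573, 0.0986, 0.1615]
tool_rot: [0.998, -0.053, 0.015, 0.001]
wrist_force: [-2.0, -0.9, 14.6]
opening: 0.529
```

```bash
python3 hook.py h4
```

```text
t 16.9 pos [0.573  0.0986 0.1615] yaw -0.107 zax [ 0.029 -0.004 -1.   ] F [-1.99 -0.86 14.55] M [-0.34  0.06  0.07] op 0.529
shift [ 0.0042  0.0004 -0.0084] roll 0.0 rows 0.22466829780427428
strip_tip [(array([-0.0063, -0.2469,  0.0431]), 0.75), (array([-0.0013,  0.0025,  0.0996]), 0.68)]
toe [(array([-0.0062, -0.2481,  0.0076]), 0.78), (array([ 0.1348, -0.525 ,  0.0021]), 0.6)]
tray_grip [(array([-0.0463,  0.0027,  0.1643]), 0.95), (array([ 0.1589, -0.5556,  0.0704]), 0.86)]
tray [(array([-0.0438, -0.2361,  0.0025]), 0.76), (array([-0.0708,  0.0017,  0.0697]), 0.6)]
t 17.2 pos [0.5728 0.0986 0.1614] yaw -0.1069 zax [ 0.029 -0.004 -1.   ] F [-2.37 -1.54 12.67] M [-0.4  -0.06  0.04] op 0.533
shift [ 0.0044  0.0004 -0.0085] roll 0.0001 rows 0.22929192089503
```

View pics/h4z.png

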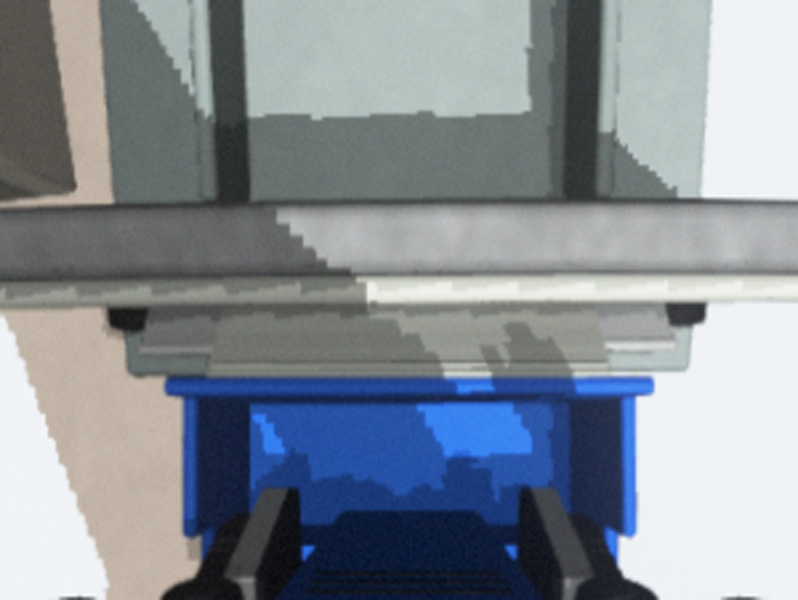

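Emit:
{"op": "servo_tool", "data": {
  "plan": [
    [1, [-0.002, 0, 0.002], 0],
    [1, [-0.004, 0, 0.003], 0],
    [1, [-0.006, 0, 0.004], 0],
    [1, [-0.006, 0, 0.0045], 0]
  ]
}}

```text
clock: 17.53
eef_pos: [0.5683, 0.0991, 0.1582]
tool_rot: [0.998, -0.054, 0.016, 0.001]
wrist_force: [-1.1, -2.5, 11.4]
opening: 0.53
```

```bash
python3 hook.py h5
```

```text
t 17.53 pos [0.5683 0.0991 0.1582] yaw -0.1073 zax [ 0.032 -0.003 -0.999] F [-1.07 -2.47 11.37] M [-0.48 -0.51  0.03] op 0.53
shift [ 0.0091  0.0004 -0.0115] roll -0.0003 rows 0.3516939374473982
strip_tip [(array([-0.0029,  0.0024,  0.1018]), 0.97), (array([-0.0034, -0.2474,  0.0433]), 0.86)]
toe [(array([-0.0148, -0.0033,  0.0499]), 0.89), (array([-0.0079, -0.2507,  0.007 ]), 0.67)]
tray_grip [(array([-0.0519,  0.003 ,  0.1603]), 0.97), (array([ 0.1597, -0.5556,  0.0681]), 0.69)]
tray [(array([-0.0684,  0.003 ,  0.0617]), 0.86), (array([ 1.630e-01, -5.534e-01, -3.000e-04]), 0.77)]
t 17.83 pos [0.5682 0.0991 0.1581] yaw -0.1074 zax [ 0.032 -0.003 -0.999] F [ 0.41 -0.77  6.93] M [-0.41 -0.67  0.02] op 0.528
shift [ 0.0092  0.0004 -0.0117] roll -0.0004 rows 0.35623285100920904
```

Emit:
{"op": "servo_tool", "data": {
  "plan": [
    [1, [0, 0, -0.001], 0],
    [1, [0, 0, -0.001], 0],
    [-0.4, [0, 0, -0.001], 0],
    [-0.4, [0, 0, -0.001], 0],
    [-0.4, [0, 0, -0.001], 0],
    [-0.4, [0, 0, -0.001], 0],
    [-0.4, [0, 0, -0.001], 0]
  ]
}}

```text
clock: 18.42
eef_pos: [0.5679, 0.0992, 0.1589]
tool_rot: [0.998, -0.054, 0.016, 0.001]
wrist_force: [1.0, 0.1, -1.0]
opening: 0.702
```

```bash
python3 hook.py h6
```

```text
t 18.42 pos [0.5679 0.0992 0.1589] yaw -0.1073 zax [ 0.031 -0.003 -1.   ] F [ 0.97  0.09 -1.04] M [-0.01 -0.02 -0.01] op 0.702
shift [ 0.0095  0.0004 -0.0108] roll -0.0003 rows 0.3453163847461701
strip_tip [(array([ 0.1353, -0.5265,  0.0367]), 0.81), (array([-0.0031, -0.    ,  0.1001]), 0.65)]
toe [(array([ 0.133 , -0.524 ,  0.0054]), 0.93), (array([-0.0155, -0.0014,  0.0523]), 0.92)]
tray_grip [(array([-0.0402, -0.236 ,  0.0657]), 0.95), (array([ 0.1604, -0.5544,  0.0694]), 0.75)]
tray [(array([-0.0439, -0.2386, -0.0009]), 0.9), (array([-0.0687,  0.0016,  0.0598]), 0.87)]
t 18.72 pos [0.5681 0.0991 0.1591] yaw -0.1075 zax [ 0.032 -0.003 -0.999] F [ 0.33  0.95 -0.72] M [-0.05  0.05  0.  ] op 0.698
shift [ 0.0092  0.0004 -0.0106] roll -0.0005 rows 0.3374920945532634
```

View pics/h6z.png

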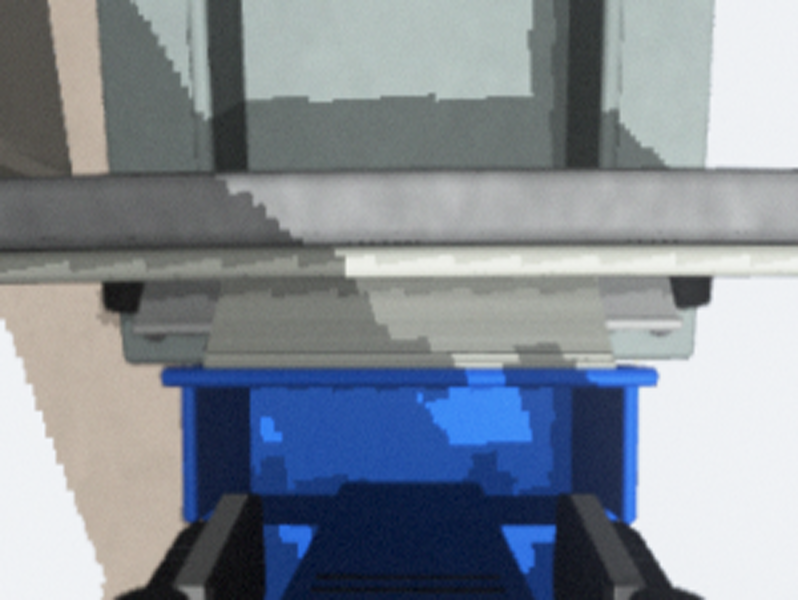

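Emit:
{"op": "servo_tool", "data": {
  "plan": [
    [-0.4, [0, 0, -0.02], 0],
    [-0.4, [0, 0, -0.045], 0],
    [-0.4, [-0.002, 0, -0.06], 0],
    [1, [-0.008, 0, -0.06], 0],
    [1, [-0.008, 0, -0.06], 0],
    [1, [-0.008, 0, -0.06], 0],
    [1, [-0.008, 0, -0.06], 0],
    [1, [-0.008, 0, -0.06], 0]
  ]
}}

```text
clock: 19.38
eef_pos: [0.5578, 0.0999, 0.2177]
tool_rot: [0.998, -0.054, 0.015, 0.001]
wrist_force: [0.2, 0.4, -0.4]
opening: 0.003
```

Emit:
{"op": "servo_tool", "data": {
  "plan": [
    [1, [0, 0, 0.0], 0],
    [1, [0, 0, 0.0], 0],
    [1, [0, 0, 0.003], 0],
    [1, [0, 0, 0.006], 0],
    [1, [0, 0, 0.008], 0],
    [1, [0, 0, 0.01], 0]
  ]
}}

```text
clock: 19.88
eef_pos: [0.558, 0.0999, 0.2072]
tool_rot: [0.998, -0.054, 0.015, 0.001]
wrist_force: [-0.0, -0.2, -0.8]
opening: -0.002
```

```bash
python3 hook.py h7
```

```text
t 19.88 pos [0.558  0.0999 0.2072] yaw -0.1075 zax [ 0.029 -0.004 -1.   ] F [-0.02 -0.16 -0.79] M [-0.02  0.06  0.05] op -0.002
shift [ 0.0179 -0.      0.0378] roll -0.0005 rows 1.002718971317576
strip_tip [(array([0.0006, 0.0019, 0.1009]), 0.92), (array([-0.0007, -0.249 ,  0.0412]), 0.68)]
toe [(array([-0.0081, -0.249 ,  0.0063]), 0.92), (array([ 0.1353, -0.5228,  0.0033]), 0.86)]
tray_grip [(array([-0.0523,  0.0067,  0.1606]), 0.86), (array([ 0.1617, -0.5555,  0.0713]), 0.8)]
tray [(array([-0.066 ,  0.0016,  0.0603]), 0.92), (array([-0.0448, -0.2358,  0.0022]), 0.66)]
t 20.18 pos [0.5582 0.0999 0.2078] yaw -0.1075 zax [ 0.03  -0.004 -1.   ] F [ 0.29 -0.02 -0.19] M [-0.03  0.03  0.03] op 0.001
shift [0.0177 0.0001 0.0384] roll -0.0005 rows 1.0130188686996338
```

View pics/h7w.png

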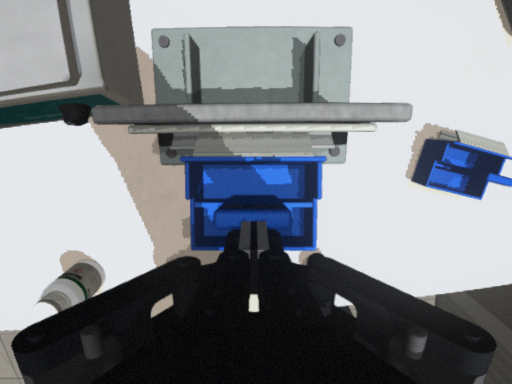

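Emit:
{"op": "servo_tool", "data": {
  "plan": [
    [1, [0.005, 0, 0.001], 0],
    [1, [0.005, 0, 0.003], 0],
    [1, [0.005, 0, 0.005], 0],
    [1, [0.005, 0, 0.007], 0],
    [1, [0.005, 0, 0.008], 0]
  ]
}}

```text
clock: 20.6
eef_pos: [0.5618, 0.0993, 0.2002]
tool_rot: [0.998, -0.054, 0.013, 0.002]
wrist_force: [-10.5, -0.6, 14.6]
opening: 0.002
```

Emit:
{"op": "servo_tool", "data": {
  "plan": [
    [1, [0, 0, 0.001], 0],
    [1, [0, 0, 0.002], 0],
    [1, [0, 0, 0.002], 0]
  ]
}}

```text
clock: 20.85
eef_pos: [0.5618, 0.0992, 0.1978]
tool_rot: [0.998, -0.054, 0.013, 0.002]
wrist_force: [0.0, 0.3, -0.0]
opening: 0.003
```

```bash
python3 hook.py h8
```

```text
t 20.85 pos [0.5618 0.0992 0.1978] yaw -0.1074 zax [ 0.026 -0.005 -1.   ] F [ 0.03  0.33 -0.03] M [-0.02  0.01  0.05] op 0.003
shift [ 0.0144 -0.0002  0.0282] roll -0.0004 rows 0.7587420745813797
strip_tip [(array([0.0007, 0.0048, 0.1022]), 0.85), (array([ 0.1332, -0.5231,  0.0384]), 0.82)]
toe [(array([-0.0054, -0.0027,  0.051 ]), 0.85), (array([-0.0077, -0.2473,  0.0044]), 0.84)]
tray_grip [(array([-0.0622,  0.0034,  0.1509]), 0.72), (array([ 0.1622, -0.5529,  0.0686]), 0.59)]
tray [(array([-0.0589,  0.0011,  0.047 ]), 0.88), (array([-0.0437, -0.2383,  0.0008]), 0.82)]
t 21.15 pos [0.562  0.0993 0.1981] yaw -0.1075 zax [ 0.027 -0.005 -1.   ] F [-0.16  0.    0.45] M [-0.03  0.03  0.03] op 0.002
shift [ 0.0142 -0.0002  0.0285] roll -0.0005 rows 0.7639834641828781
```

View pics/h8w.png

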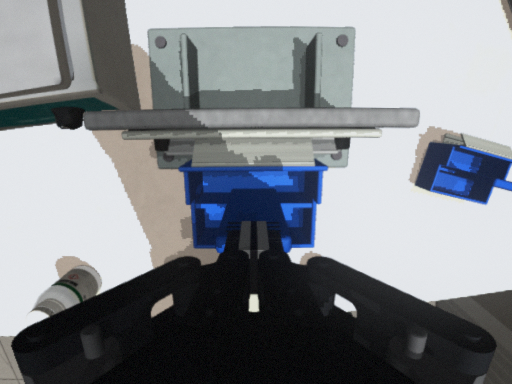

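```bash
python3 - <<'E'
import cv2
a=cv2.imread('pics/h8s.png'); cv2.imwrite('pics/h8c.png',cv2.resize(a[150:270,170:290],None,fx=5,fy=5,interpolation=2))
E
```

```text
(no output)
```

View pics/h8c.png

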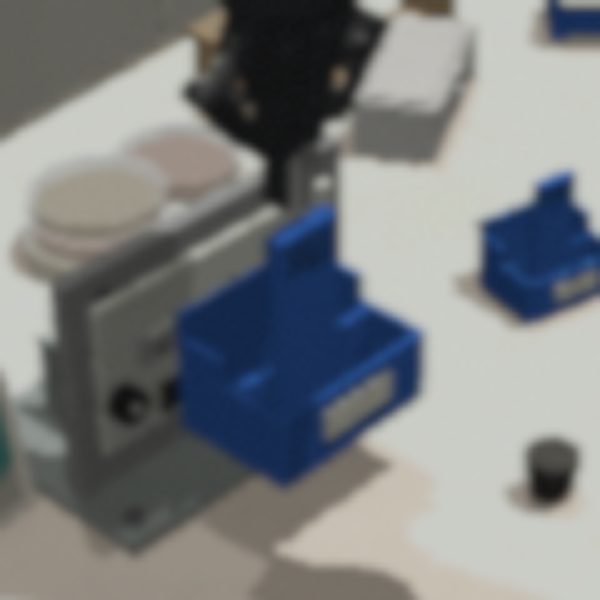

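Emit:
{"op": "servo_tool", "data": {
  "plan": [
    [1, [-0.002, 0, -0.03], 0],
    [1, [-0.01, 0, -0.06], 0],
    [1, [-0.02, 0, -0.08], 0],
    [1, [-0.02, 0, -0.08], 0],
    [1, [-0.02, 0, -0.08], 0]
  ]
}}

```text
clock: 21.57
eef_pos: [0.5404, 0.102, 0.2788]
tool_rot: [0.998, -0.054, 0.015, 0.001]
wrist_force: [-0.4, 0.4, -0.4]
opening: -0.0
```

```bash
python3 hook.py h9; python3 - <<'E'
from trayfit import *
p=wristcam(); q=read_camera('side')
save(p,'h10w')
o=np.array([.6147,.0937,0])
uv=cv2.projectPoints(o+Rz(-.107)@[-.06,0,.1],q['rvec'],q['tvec'],q['K'],q['D'])[0][0,0]; print(uv)
b=raw(q,uv,30); print(b.sum())
def cost(v):
    # tip fixed x,z free; v = x,z,y,tilt of tray origin in stand frame
    R=Rz(-.107)@Ry(v[3]); t=o+Rz(-.107)@np.array([v[0],v[2],v[1]])
    return np.abs(render(parts,R,t,q,S)-b).sum()/b.sum()
for a in(0,.05,.1,-.05):
    s0=np.array([-.06,.046,0,a]); sim=[s0]+[s0+d for d in np.diag([.006,.006,.006,.08])]
    r_=minimize(cost,s0,method='Nelder-Mead',options=dict(initial_simplex=sim,xatol=1e-4)); print(r_.x.round(4),round(r_.fun,4))
E
```

```text
t 21.57 pos [0.5404 0.102  0.2788] yaw -0.1073 zax [ 0.029 -0.004 -1.   ] F [-0.44  0.42 -0.42] M [-0.04  0.03 -0.05] op -0.0
shift [0.0335 0.0002 0.1098] roll -0.0003 rows 2.7538635467526342
strip_tip [(array([ 0.1352, -0.523 ,  0.0375]), 0.83), (array([-0.0064, -0.2473,  0.0396]), 0.67)]
toe [(array([-0.0055, -0.2481,  0.0069]), 0.92), (array([-0.0023, -0.0014,  0.0527]), 0.79)]
tray_grip [(array([-0.0627,  0.0039,  0.1497]), 0.67), (array([-0.0437, -0.2403,  0.0675]), 0.65)]
tray [(array([-4.690e-02, -2.347e-01, -2.000e-04]), 0.95), (array([ 0.16  , -0.5539, -0.0015]), 0.78)]
t 21.87 pos [0.5397 0.1015 0.2763] yaw -0.1078 zax [ 0.025 -0.005 -1.   ] F [-0.32  0.05 -0.29] M [0.02 0.02 0.02] op -0.002
shift [ 0.0347 -0.0006  0.1072] roll -0.0008 rows 2.7029089220794806
[230.04665418 216.27521688]
1728.0
[-0.0552  0.0451 -0.0018 -0.015 ] 0.0695
[-0.0564  0.047  -0.0009 -0.0414] 0.0687
[-0.0536  0.0451 -0.0032 -0.0403] 0.0642
[-0.0541  0.0455 -0.0023 -0.0331] 0.0661
```

View pics/h10w.png

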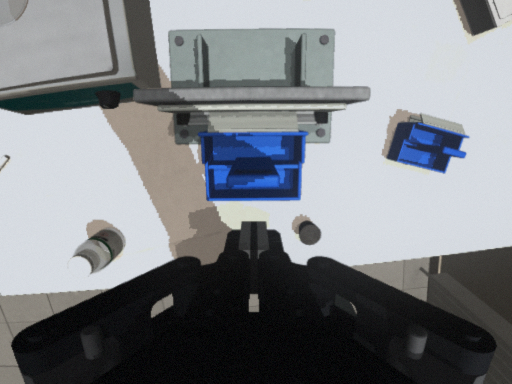

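```bash
python3 - <<'E'
from trayfit import *
p=wristcam(); o=np.array([.6147,.0937,0]); b=raw(p,(254,165),62); print(b.sum())
def cost(v):
    R=Rz(-.107+v[4])@Ry(v[3]); t=o+Rz(-.107)@np.array([v[0],v[2],v[1]])
    return np.abs(render(parts,R,t,p,S)-b).sum()/b.sum()
for a in(0,.1,-.05):
    s0=np.array([-.06,.046,0,a,0]); sim=[s0]+[s0+d for d in np.diag([.006,.006,.006,.08,.05])]
    r_=minimize(cost,s0,method='Nelder-Mead',options=dict(initial_simplex=sim,xatol=1e-4,maxiter=600)); print(r_.x.round(4),round(r_.fun,4))
# fixed-pivot: tip at (-.0015, zt), tilt only
for zt in(.1,.102):
  for th in np.radians([-2,0,1,2,3,5,8]):
    c,s=np.cos(th),np.sin(th); d=np.array([-58.5*c-56*s, 58.5*s-56*c])/1000
    d=np.array([(-.0585*c+(-.056)*s), (.0585*s-.056*c)])
    print(zt,np.degrees(th).round(),round(min(cost([-.0015+d[0],zt+d[1],y,th,w]) for y in(-.002,-.001,0,.001) for w in(-.01,0,.01)),4))
E
```

```text
7002.0
[-0.0625  0.0431 -0.0006  0.0209 -0.0026] 0.0368
[-0.0615  0.0501  0.0005  0.0206  0.01  ] 0.0565
[-0.0623  0.0443 -0.0004  0.0182  0.0034] 0.0398
0.1 -2.0 0.1112
0.1 0.0 0.0726
0.1 1.0 0.0576
0.1 2.0 0.052
0.1 3.0 0.0627
0.1 5.0 0.0893
0.1 8.0 0.1286
0.102 -2.0 0.1026
0.102 0.0 0.064
0.102 1.0 0.0509
0.102 2.0 0.0556
0.102 3.0 0.0688
0.102 5.0 0.0972
0.102 8.0 0.1365
```

Emit:
{"op": "servo_tool", "data": {
  "plan": [
    [1, [0.012, 0, 0.03], 0],
    [1, [0.014, 0, 0.06], 0],
    [1, [0.015, 0, 0.078], 0],
    [1, [0.015, 0, 0.08], 0],
    [1, [0.015, 0, 0.08], 0]
  ]
}}

```text
clock: 22.43
eef_pos: [0.5562, 0.0995, 0.1963]
tool_rot: [0.998, -0.054, 0.012, 0.002]
wrist_force: [-0.0, 0.9, 0.3]
opening: 0.0
```

Emit:
{"op": "servo_tool", "data": {
  "plan": [
    [1, [0, 0, 0.001], 0],
    [1, [0, 0, 0.002], 0],
    [1, [0, 0, 0.002], 0]
  ]
}}

```text
clock: 22.68
eef_pos: [0.5568, 0.0998, 0.1955]
tool_rot: [0.998, -0.054, 0.013, 0.002]
wrist_force: [0.1, 0.1, 0.1]
opening: 0.001
```

Emit:
{"op": "servo_tool", "data": {
  "plan": [
    [1, [0, 0, 0.001], 0],
    [1, [0, 0, 0.002], 0],
    [1, [0, 0, 0.002], 0]
  ]
}}

```text
clock: 22.93
eef_pos: [0.5571, 0.0998, 0.1939]
tool_rot: [0.998, -0.054, 0.013, 0.002]
wrist_force: [-0.2, -0.7, 0.1]
opening: 0.001
```

Emit:
{"op": "servo_tool", "data": {
  "plan": [
    [1, [0, 0, 0.001], 0],
    [1, [0, 0, 0.0015], 0],
    [1, [0, 0, 0.0015], 0]
  ]
}}

```text
clock: 23.18
eef_pos: [0.5571, 0.0998, 0.1924]
tool_rot: [0.998, -0.054, 0.013, 0.002]
wrist_force: [-0.1, 0.6, 0.7]
opening: -0.003
```

Emit:
{"op": "servo_tool", "data": {
  "plan": [
    [1, [0, 0, 0.001], 0],
    [1, [0, 0, 0.0015], 0],
    [1, [0, 0, 0.0015], 0]
  ]
}}

```text
clock: 23.43
eef_pos: [0.5571, 0.0999, 0.1921]
tool_rot: [0.998, -0.054, 0.013, 0.002]
wrist_force: [-4.3, -1.4, 10.6]
opening: 0.002
```

Emit:
{"op": "servo_tool", "data": {
  "plan": [
    [1, [0, 0, 0.001], 0],
    [1, [0, 0, 0.001], 0],
    [1, [0, 0, 0.001], 0]
  ]
}}

```text
clock: 23.68
eef_pos: [0.5571, 0.0999, 0.1922]
tool_rot: [0.998, -0.054, 0.013, 0.002]
wrist_force: [-4.2, -1.9, 9.6]
opening: -0.003
```

Emit:
{"op": "servo_tool", "data": {
  "plan": [
    [1, [0, 0, -0.005], 0],
    [1, [-0.001, 0, -0.03], 0],
    [1, [-0.01, 0, -0.06], 0],
    [1, [-0.02, 0, -0.08], 0],
    [1, [-0.03, 0, -0.1], 0],
    [1, [-0.03, 0, -0.1], 0],
    [1, [-0.03, 0, -0.1], 0]
  ]
}}

```text
clock: 24.27
eef_pos: [0.525, 0.1039, 0.2925]
tool_rot: [0.998, -0.054, 0.014, 0.002]
wrist_force: [-0.1, 0.4, -0.0]
opening: 0.001
```

```bash
python3 hook.py h11; python3 - <<'E'
from trayfit import *
p=wristcam(); o=np.array([.6147,.0937,0]); uv=cv2.projectPoints(o+Rz(-.107)@[-.06,0,.08],p['rvec'],p['tvec'],p['K'],p['D'])[0][0,0]; b=raw(p,uv,58); print(uv,b.sum())
def cost(v):
    R=Rz(-.107+v[4])@Ry(v[3]); t=o+Rz(-.107)@np.array([v[0],v[2],v[1]])
    return np.abs(render(parts,R,t,p,S)-b).sum()/b.sum()
for a in(0,.05):
    s0=np.array([-.06,.046,0,a,0]); sim=[s0]+[s0+d for d in np.diag([.006,.006,.006,.08,.05])]
    r_=minimize(cost,s0,method='Nelder-Mead',options=dict(initial_simplex=sim,xatol=1e-4,maxiter=600)); print(r_.x.round(4),round(r_.fun,4))
q=read_camera('top')
for l in ['white_bottle','stopper','beaker','cuvettes']: print(l,[np.round(d['location'],3) for d in spot_point(l,q)][:1])
E
```

```text
t 24.27 pos [0.525  0.1039 0.2925] yaw -0.1074 zax [ 0.029 -0.005 -1.   ] F [-0.07  0.36 -0.04] M [ 0.02 -0.06  0.01] op 0.001
shift [0.0486 0.0003 0.124 ] roll -0.0004 rows 3.1943269327559847
strip_tip [(array([-0.007 , -0.2473,  0.04  ]), 0.85), (array([ 0.1347, -0.5257,  0.0396]), 0.73)]
toe [(array([-0.0029, -0.0027,  0.051 ]), 0.9), (array([-0.0069, -0.2522,  0.0059]), 0.88)]
tray_grip [(array([-0.0428, -0.238 ,  0.0661]), 0.9), (array([-0.0595,  0.0057,  0.1535]), 0.67)]
tray [(array([-0.0445, -0.2378,  0.0009]), 0.95), (array([ 0.1591, -0.551 , -0.0016]), 0.6)]
t 24.57 pos [0.5245 0.1034 0.2902] yaw -0.1079 zax [ 0.024 -0.005 -1.   ] F [ 0.59  0.51 -0.17] M [0.01 0.04 0.  ] op -0.002
shift [ 0.0497 -0.0004  0.1214] roll -0.0009 rows 3.146595543720589
[252.58608538 150.2909375 ] 6750.0
[-0.0587  0.049  -0.0007 -0.024  -0.0016] 0.0305
[-0.0583  0.0489 -0.0002 -0.0368  0.0063] 0.0335
white_bottle [array([0.448, 0.337, 0.001])]
stopper [array([0.438, 0.031, 0.003])]
beaker [array([0.613, 0.098, 0.104])]
cuvettes [array([ 0.747, -0.276, -0.   ])]
```

View pics/h11w.png

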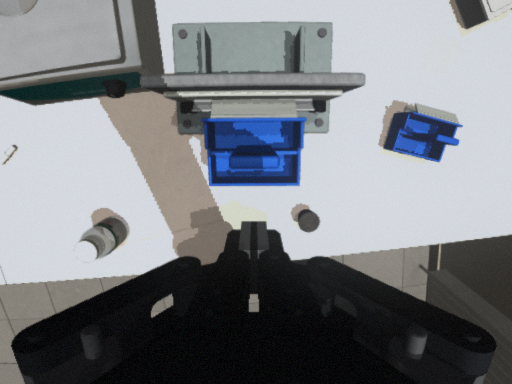

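```bash
python3 -c "
from station import *
print(r.sign_off())"
```

```text
the job is handed in; nothing more can be done
None
```

The largest blue tray is hung on the cleat near the middle and released, with the toe past the catch. I handed the job in at about 25 s; sign-off reports no verdict.

**How it went:** The tool cannot be tilted, so I held the grip across its width and let the tray turn between the pads. Tipping it against the worktop only made it slide, with the hand pushing at up to 42 N. I then tipped it by lowering its front underside onto the top of the stand's back panel, which took a push of about 12–15 N. That gave about 22° of tilt.

I lowered the strip behind the cleat while it was held and tipped, then swung the tray down to about 10° and let go. A press on the grip's top with the closed fingers snapped the toe past the catch. A second press met a firm stop at the home height.

**Last checks:**
- **Position and squareness:** the strip is within about 1 mm of the middle, and the tray is square to the stand within about 0.5°.
- **Level:** camera fits gave tilts between +1° and −2°. They disagree by about their own noise, but all lie within the 3° limit.
- **Toe:** seen about 3 mm in front of the plate, behind the roller.
- **Robot:** it was clear of everything, with no force on the wrist.
- **Bystanders:** the bottle, stopper and cuvettes had not moved. The network missed the beaker in the last picture, so I could not confirm it, but the arm stayed well clear of it.

**Pushes over the gentle limit:** the swing down and the first press each briefly reached about 15–18 N at the hand, against the advised 15 N. The 80 N tray-to-stand force is not reported directly.

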